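# Refill and close the sprung coaster caddy

## Task

Refill the coaster caddy: stack every loose wooden coaster flat on its sprung plate, then press the stack down with the tamper's flat foot, squarely in the middle, until the plate bottoms out level, holding it there a moment. Stand the tamper upright in the saucer, and lower the holed cover over the caddy's two pins until it lies flush on top, the coasters staying pressed down inside. Leave the two tumblers and the tiered stand where they are.

Things in the scene. Friction and masses are not known exactly. Their poses are not given: they have to be found in the camera images.
- caddy_seat (a point): Fixed dark wooden coaster caddy, footprint 110 x 150 mm (long along y), 84 mm high. This point: its middle, level with the tops of its two end cheeks, 84 mm above the table; z up. Cheeks at |y| 49 to 67 mm, 84 mm wide in x. Their inturned corners (|x| 34 to 42, |y| 33 to 49 mm, as high) leave a well 68 (x) x 98 (y) mm. Between the corners both long sides (+x, -x) are open to fingers down to 15 mm above the table.
- pin_a (a point): Foot of the steel locating pin on the caddy's +y cheek top (caddy x = 0, y = +58 mm): 8 mm thick, 16 mm high, tapered tip. Fixed to the caddy, same axes.
- pin_b (a point): Foot of the like pin on the -y cheek top (caddy x = 0, y = -58 mm).
- pan_top (a point): Centre of the top face of the caddy's steel plate, 52 (x) x 88 (y) x 6 mm, in the middle of the well; same axes as the caddy while level. It stands 63 mm above the table when raised and 25 mm when bottomed out. It floats on springs (about 3 N m per rad): pressed off its middle it tilts, let go it levels itself.
- plate (a joint): How far the sprung plate has been pressed down, m: 0 raised, 0.038 bottomed out at its stop (starts at 0 to 0.005). A friction brake of about 9 N holds it where it is left; a light spring adds up to 5 N, so it takes 9 to 14 N to push and does not come back up by itself.
- coaster1_mid (a point): Centre of a loose light wooden coaster, 60 (its x) x 90 (its y) x 14 mm, 55 g, lying flat on the table; z up. Two to four of the four coasters are present; in the caddy its y lies along the caddy's y, either way round.
- coaster2_mid (a point): Centre of a loose light wooden coaster, 60 (its x) x 90 (its y) x 14 mm, 55 g, lying flat on the table; z up. Two to four of the four coasters are present; in the caddy its y lies along the caddy's y, either way round.
- coaster3_mid (a point): Centre of a loose light wooden coaster, 60 (its x) x 90 (its y) x 14 mm, 55 g, lying flat on the table; z up. Two to four of the four coasters are present; in the caddy its y lies along the caddy's y, either way round.
- coaster4_mid (a point): Centre of a loose light wooden coaster, 60 (its x) x 90 (its y) x 14 mm, 55 g, lying flat on the table; z up. Two to four of the four coasters are present; in the caddy its y lies along the caddy's y, either way round.
- tamper_mid (a point): The tamper, half-way up its 110 mm height (55 mm above the underside of its foot): a flat round steel foot 58 mm across and 14 mm thick, above it an upright square wooden handle, 28 x 28 mm, sides along its x and y, from 20 to 110 mm above the underside. About 0.4 kg. It stands upright on the table; z up.
- cover_mid (a point): The cover, half-way up its 48 mm height (24 mm above its underside): white melamine plate 84 (x) x 144 (y) x 8 mm with two 11 mm through holes at y = +-58 mm; on top in the middle a wooden block handle 24 (x) x 56 (y) mm, 40 mm high. About 0.28 kg. Lies on the table, handle up. Flush on the cheeks this point is 24 mm above caddy_seat; either way round will do.
- saucer_in (a point): Centre of the inner floor (5 mm above the table, flat, about 80 mm across) of a fixed white ceramic saucer, 116 mm across and 11 mm high at the rim.
- tumbler1: Bystander: glass tumbler, 72 mm across, 100 mm high; origin under its centre. Not to be moved.
- tumbler2: Bystander: glass tumbler like the other; origin under its centre. Not to be moved.
- stand: Bystander: white melamine three-tier snack stand on a steel rod, 170 mm across, 296 mm high; origin under its centre. Not to be moved.
Mind the look-alikes: they are no part of the job. Of the things shaped like the part that bears caddy_seat, the dark wooden one is meant.

How it is judged (in metres and radians):
On the way, in this order (a step that is already met when the one before it is completed fails the run):
1. every coaster present lies flat in the stack on the sprung plate, within 8 mm of its middle, let go (x of coaster1_mid in the frame of caddy_seat between -0.008 and 0.008 m and y of coaster1_mid in the frame of caddy_seat between -0.008 and 0.008 m and z of coaster1_mid in the frame of caddy_seat between -0.057 and 0.036 m and angle between each of coaster1_mid, coaster2_mid, coaster3_mid, coaster4_mid's own z axis and vertical below 0.1 rad and contact force between the fingers and coaster1 below 0.5 N and linear speed of each of coaster1, coaster2, coaster3, coaster4 below 0.03 m/s and x of coaster2_mid in the frame of caddy_seat between -0.008 and 0.008 m and y of coaster2_mid in the frame of caddy_seat between -0.008 and 0.008 m and z of coaster2_mid in the frame of caddy_seat between -0.057 and 0.036 m and contact force between the fingers and coaster2 below 0.5 N and x of coaster3_mid in the frame of caddy_seat between -0.008 and 0.008 m and y of coaster3_mid in the frame of caddy_seat between -0.008 and 0.008 m and z of coaster3_mid in the frame of caddy_seat between -0.057 and 0.036 m and contact force between the fingers and coaster3 below 0.5 N and x of coaster4_mid in the frame of caddy_seat between -0.008 and 0.008 m and y of coaster4_mid in the frame of caddy_seat between -0.008 and 0.008 m and z of coaster4_mid in the frame of caddy_seat between -0.057 and 0.036 m and contact force between the fingers and coaster4 below 0.5 N), for 0.3 s.
2. the tamper presses on a coaster with the plate bottomed out (within 3 mm of its stop) and level within 0.05 rad (value of joint plate above 0.035 m and angle between pan_top's own z axis and vertical below 0.05 rad and angle between tamper_mid's own z axis and vertical below 0.08 rad and (contact force between tamper and coaster1 above 3 N or contact force between tamper and coaster2 above 3 N or contact force between tamper and coaster3 above 3 N or contact force between tamper and coaster4 above 3 N)), for 0.3 s.
At the end, for the whole second after the job is handed in: All coasters lie flat in the caddy (8 mm of its middle, below the cheek tops), plate within 5 mm of its stop, cover flush on the cheeks over both pins (2.5 mm in height, 4 mm sideways, 0.04 rad), tamper upright on the saucer floor within 25 mm of its centre; all at rest (x of coaster1_mid in the frame of caddy_seat between -0.008 and 0.008 m and y of coaster1_mid in the frame of caddy_seat between -0.008 and 0.008 m and z of coaster1_mid in the frame of caddy_seat between -0.057 and -0.002 m and angle between each of coaster1_mid, coaster2_mid, coaster3_mid, coaster4_mid's own z axis and vertical below 0.1 rad and x of coaster2_mid in the frame of caddy_seat between -0.008 and 0.008 m and y of coaster2_mid in the frame of caddy_seat between -0.008 and 0.008 m and z of coaster2_mid in the frame of caddy_seat between -0.057 and -0.002 m and x of coaster3_mid in the frame of caddy_seat between -0.008 and 0.008 m and y of coaster3_mid in the frame of caddy_seat between -0.008 and 0.008 m and z of coaster3_mid in the frame of caddy_seat between -0.057 and -0.002 m and x of coaster4_mid in the frame of caddy_seat between -0.008 and 0.008 m and y of coaster4_mid in the frame of caddy_seat between -0.008 and 0.008 m and z of coaster4_mid in the frame of caddy_seat between -0.057 and -0.002 m and value of joint plate above 0.033 m and x of cover_mid in the frame of caddy_seat between -0.004 and 0.004 m and y of cover_mid in the frame of caddy_seat between -0.004 and 0.004 m and z of cover_mid in the frame of caddy_seat between 0.02 and 0.0265 m and angle between cover_mid's own z axis and vertical below 0.04 rad and linear speed of each of cover, tamper below 0.02 m/s and angle between the y axis of cover_mid and the y axis of caddy_seat, either way round below 0.08 rad and horizontal distance between tamper_mid and saucer_in below 0.025 m and angle between tamper_mid's own z axis and vertical below 0.06 rad and z of tamper_mid in the frame of saucer_in between 0.05 and 0.06 m); the robot touches nothing.
It fails at once if a tumbler or the tiered stand was moved by more than 30 mm (distance of any of tumbler1, tumbler2, stand from where it was at the start of the episode above 0.03 m).
Of coaster1, coaster2, coaster3, coaster4 only 2 to 4 are there at a start; the rules pass over those that are not, and their reading is None.
At some moment in a run one of tamper, cover may be knocked a few centimetres aside while the robot is not near it.
It also fails if it takes over 210 s, if anything falls off the work surface, if the arm or the gripper's body presses on something with over 40 N, if the wrist force passes 120 N, or if a joint passes its speed limit or range.

## Robot

A 6-joint arm with a two-finger parallel gripper is mounted at the origin on the work surface. World frame = base frame: x ahead of the robot, y to its left, z up, the work surface at z = 0. Lengths are in m, angles in degrees, forces in N, time in s.
With the tool pointing down it reaches from about 0.4 to 0.825 m from the base axis. Payload 7 kg.
Tool frame: the origin (TCP) lies at the very end of the fingers, on their centre line; the grasp point (between the pads) lies 19 mm behind it (ctrl.pinch_z is the distance from the TCP to the grasp point, in m); z points along the fingers, x is the direction in which the jaws open and shut, and the axes are right-handed (so a half turn about z gives the same grasp; the last joint's range is limited). The gripper opens to 88 mm and grips with 3 to 60 N. Pads are 19 mm wide; open, the fingers measure 130 mm over their backs; the gripper's body (78 mm by 193 mm) begins 47 mm behind the grasp point.
Start: joints at [-60.441, 20.546, 0.682, 0, -70.136, -16.507], TCP at [0.152, -0.658, 0.227] pointing down, gripper open.
Joint ranges: [-176.03, 176.03], [-82.01, 121.73], [-58.28, 71.71], [-173.87, 95.51], [-174.79, -0.11], [-173.66, 173.66]. Speed limits (degrees/s): [136.94, 136.94, 172.46, 180, 180, 180].

## Interface

Orientations are given as [roll, pitch, yaw] about the fixed x, y, z axes, in that order (R = Rz(yaw) Ry(pitch) Rx(roll)).
In Python, from plant import ctrl gives the robot as it stands.
- The arm moves only by the tool carry_out, never from a script. Its argument "increments" is a list of rows, each a list of 7 numbers: the turn, a rotation vector about the world's x, y, z in degrees, then the shift along the world's x, y, z in mm, then the closure, from 0 (fully open) to 1 (shut). In form: [[ax, ay, az, dx, dy, dz, grip], ...]. A call has 1 to 20 rows; each row is the pose to reach, as a shift and turn from the pose commanded when the call began; what a row does not reach only later rows make up. A row lasts 1/8 s, in which the tool goes at most 62.5 mm and 10.7 degrees, less where a joint would pass 70% of its speed; a pose out of reach is approached as far as the arm can. A call with a gripper value outside its range is refused whole. The fingers move at their own pace and stop on an object; the grip force is fixed at half the most. Time passes only in rows, so rows that repeat a pose let the fingers close. It gives the time, the measured TCP pose, the force and the opening at its end, in the units of the state.
- ctrl.get_obs(): the state, without advancing time (a new reading comes with each control period).
- ctrl.snapshot(name): name is "side" or "top"; returns a dict with "pixels" (480x640x3 uint8, blue, green, red), "intrinsics" (3x3 intrinsics, pixels), "rvec" (rotation vector, rad) and "tvec" (3), from world to camera coordinates, as OpenCV has them. Camera axes: x right, y down, z forward; pixel columns grow to the right and rows downward; lengths in m; the calibration is good to about 2 mm. A picture is of the moment at which its call begins. There is no depth.
- ctrl.close_job(): hands the job in, once; it reports no verdict.
Trained networks look in a picture, given as the dict that the camera call returned (one of the last four; its "shot" number tells which), for a name from the list of things; names that differ only in an ending like _2 or _b are one class to them, and where a whole thing is asked for, a point or a joint stands for the part that bears it (a point fixed in the world has none). Each returns a list of dicts, best first, with "confidence" (0 to 1); they miss things now and then, are a little off and sometimes report something else, mostly with a low value. They report only what shows in the picture. A call takes as long as a camera call. They do not tell look-alikes from the thing itself.
- ctrl.search_frame(picture, label): "centre" ([x, y, z] in m, in world coordinates, good to about 4 mm: the middle of the surface that is visible of it).
- ctrl.outline_of(picture, label): "pixels" (480x640 bool, what is visible of it).
The state is a dict: "clock": time; "joint_pos": joint angles; "qvel": joint speeds; "tau": joint torques, N m; "tool_pos": TCP position; "orientation": TCP orientation; "force": force on the tool from outside, world axes, zero at the start; "moment": the same for the moment, N m; "opening": finger opening in m.
Only numpy, scipy, OpenCV 4.12 (cv2) and the standard library are available. Lean on these libraries where they do the work, as an engineer would, in place of code of your own. Each camera call takes 0.05 s, during which the arm holds its last target. There are 200 camera calls.

## Working session

There is one attempt and no reset: what is moved stays moved. The work goes in short steps, Python scripts to look and compute and a tool call to move; the robot and the scene stay as the last step left them, time stands still between calls to the robot, and variables do not carry over. Pictures are saved under pics/ and viewed, about 12 in all and at most 16, crops included, and the job is handed in when it is done.

Besides the shell and the picture viewer there is one more tool, called as name(argument=value, ...) on one line, values as JSON. carry_out: Moves the arm, as the interface text tells. Its arguments: {"type":"object","properties":{"increments":{"type":"array"}},"required":["increments"]}

```bash
ls; mkdir -p pics
cat > h.py <<'E'
import numpy as np, cv2
from plant import ctrl
def snap(n): return ctrl.snapshot(n)
def save(p,name,crop=None,scale=1):
    im=np.ascontiguousarray(p["pixels"])
    if crop: x0,y0,x1,y1=crop; im=im[y0:y1,x0:x1]
    if scale!=1: im=cv2.resize(im,None,fx=scale,fy=scale,interpolation=cv2.INTER_CUBIC)
    cv2.imwrite("pics/"+name,im)
def proj(p,X):
    return cv2.projectPoints(np.array(X,float).reshape(-1,1,3),np.array(p["rvec"],float),np.array(p["tvec"],float),np.array(p["intrinsics"],float),None)[0].reshape(-1,2)
def at_z(p,uv,z):
    uv=np.array(uv,float).reshape(-1,2)
    R=cv2.Rodrigues(np.array(p["rvec"],float))[0]; t=np.array(p["tvec"],float).ravel()
    C=-R.T@t
    d=np.c_[uv,np.ones(len(uv))]@np.linalg.inv(np.array(p["intrinsics"])).T@R
    return C+d*((z-C[2])/d[:,2])[:,None]
E
python3 - <<'E'
from h import *
for c in("top","side"):
    p=snap(c); save(p,c+"0.png")
    R=cv2.Rodrigues(np.array(p["rvec"],float))[0]; print(c,"cam",(-R.T@np.array(p["tvec"]).ravel()).round(3))
    for l in["caddy_seat","pan_top","pin_a","coaster1_mid","tamper_mid","cover_mid","saucer_in","tumbler1","stand"]:
        for d in ctrl.search_frame(p,l)[:8]:
            print(l,np.round(d["centre"],3),round(d["confidence"],2),proj(p,d["centre"]).round(0).ravel())
print(ctrl.get_obs())
E
```

```text
pics
top cam [ 0.343 -0.053  1.168]
caddy_seat [0.738 0.111 0.064] 0.96 [264. 160.]
caddy_seat [0.322 0.121 0.067] 0.79 [251. 323.]
caddy_seat [ 0.519 -0.007  0.057] 0.72 [307. 245.]
caddy_seat [ 0.28  -0.21   0.064] 0.68 [388. 346.]
pan_top [0.326 0.124 0.067] 0.95 [250. 322.]
pan_top [ 0.524 -0.007  0.06 ] 0.88 [307. 243.]
pan_top [0.751 0.113 0.061] 0.87 [264. 155.]
pan_top [ 0.279 -0.213  0.062] 0.69 [389. 346.]
pin_a [ 0.284 -0.213  0.061] 0.97 [389. 344.]
pin_a [ 0.516 -0.004  0.062] 0.86 [306. 246.]
pin_a [0.738 0.114 0.063] 0.81 [263. 160.]
pin_a [0.326 0.122 0.065] 0.81 [251. 322.]
coaster1_mid [0.437 0.393 0.015] 0.69 [151. 275.]
tamper_mid [ 0.444 -0.222  0.024] 0.98 [391. 279.]
cover_mid [ 0.564 -0.414  0.008] 0.64 [463. 236.]
saucer_in [ 0.644 -0.26   0.007] 0.74 [404. 205.]
tumbler1 [0.752 0.303 0.062] 0.67 [191. 152.]
tumbler1 [ 0.75  -0.086  0.055] 0.63 [341. 159.]
stand [ 0.35  -0.457  0.122] 0.84 [499. 319.]
stand [0.468 0.23  0.014] 0.33 [215. 265.]
side cam [0.257 0.906 1.078]
caddy_seat [ 0.283 -0.185  0.054] 0.84 [416. 223.]
caddy_seat [0.332 0.14  0.065] 0.83 [
[... 801 characters left out ...]
311.]
stand [ 0.35  -0.471  0.115] 0.95 [414. 146.]
{'clock': 1.0, 'joint_pos': array([-6.04434110e+01,  2.05469488e+01,  6.81779461e-01, -8.68972892e-04,
       -7.01345244e+01, -1.65068484e+01]), 'qvel': array([-0.06432967,  0.00613592, -0.03063064,  0.01872017,  0.01189311,
       -0.10357664]), 'tau': array([ 8.03637954e-05, -5.82394695e+01,  2.93300754e+01,  7.00266078e+00,
        1.23444365e-02, -2.32339903e-05]), 'tool_pos': array([ 0.15239725, -0.65755415,  0.2265505 ]), 'orientation': array([1.79999129e+02, 6.14548750e-05, 1.03049445e+02]), 'force': array([-0.9744151 ,  0.08398795,  0.28503104]), 'moment': array([0.02287486, 0.00572977, 0.02482561]), 'opening': 0.08786457022258164}
```

View pics/top0.png

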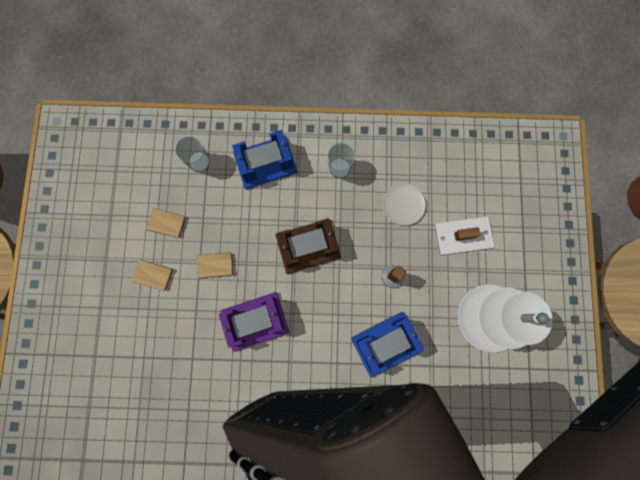

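View pics/side0.png

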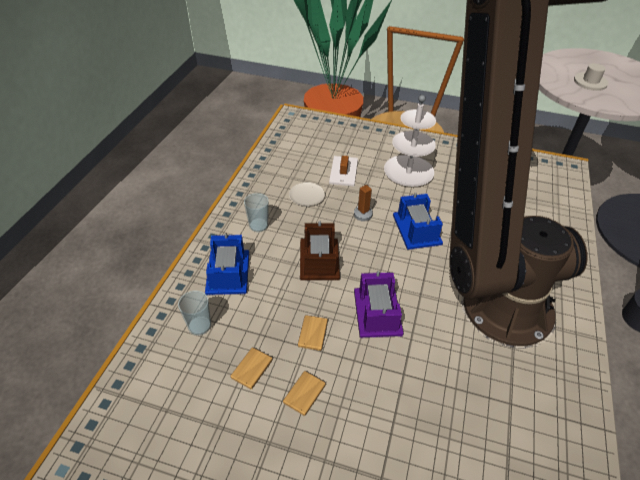

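The top picture shows three coasters at (165,222), (153,275) and (215,265). There are four caddies: blue at (264,160), purple at (253,321), blue at (388,345) and dark brown wood at (309,245). The brown one fits "dark wooden". The tamper is at (395,275), cover at (465,236), saucer at (405,205), tumblers at (195,155) and (341,160), and the stand at about (505,318). I'll fit poses to the outlines from both views and confirm the caddy in a crop.

```bash
cat >> h.py <<'E'
from scipy.optimize import minimize
def box(sx,sy,z0,z1,cx=0,cy=0):
    return [[cx+a*sx/2,cy+b*sy/2,z] for a in(-1,1) for b in(-1,1) for z in(z0,z1)]
def cyl(r,z0,z1): return [[r*np.cos(t),r*np.sin(t),z] for t in np.linspace(0,6.283,40) for z in(z0,z1)]
M={"coaster":box(.06,.09,0,.014),
 "caddy":box(.11,.15,0,.01)+box(.084,.018,0,.084,0,.058)+box(.084,.018,0,.084,0,-.058)+box(.084,.098,.08,.084),
 "cover":box(.084,.144,0,.008)+box(.024,.056,0,.048),
 "tamper":cyl(.029,0,.014)+box(.028,.028,.02,.110),"saucer":cyl(.058,.009,.011),
 "stack":box(.06,.09,0,.014)}
def place(m,q,z=0):
    c,s=np.cos(q[2]),np.sin(q[2]); m=np.array(m)
    return np.c_[q[0]+c*m[:,0]-s*m[:,1],q[1]+s*m[:,0]+c*m[:,1],m[:,2]+z]
S=4
def rast(p,X,c0,shape):
    h=cv2.convexHull(((proj(p,X)+.5)*S-.5-np.array(c0)*S).astype(np.float32))
    im=np.zeros(shape,np.uint8); cv2.fillConvexPoly(im,np.round(h*16).astype(np.int32),1,shift=4); return im
def hullmask(mask,c0,shape):
    m=np.zeros(shape,np.uint8)
    big=cv2.resize(mask.astype(np.float32)[c0[1]:c0[1]+shape[0]//S,c0[0]:c0[0]+shape[1]//S],(shape[1],shape[0]),interpolation=cv2.INTER_LINEAR)>.5
    h=cv2.convexHull(np.argwhere(big)[:,::-1].astype(np.int32)); cv2.fillConvexPoly(m,h,1); return m
def fit(views,kind,q0,z=0,yaws=None):
    """views: list of (picture, mask)"""
    T=[]
    for p,mk in views:
        ys,xs=np.nonzero(mk); c0=(max(xs.min()-20,0),max(ys.min()-20,0)); c1=(min(xs.max()+20,640),min(ys.max()+20,480))
        sh=((c1[1]-c0[1])*S,(c1[0]-c0[0])*S); T.append((p,c0,sh,hullmask(mk,c0,sh)))
    def cost(q):
        f=0
        for p,c0,sh,m in T:
            r=rast(p,place(M[kind],q,z),c0,sh); f+=1-(r&m).sum()/(r|m).sum()
        return f/len(T)
    best=None
    for y in(yaws if yaws is not None else np.radians(np.arange(0,180,30))):
        r=minimize(cost,[q0[0],q0[1],y],method="Nelder-Mead",options=dict(initial_simplex=[[q0[0]+a,q0[1]+b,y+c] for a,b,c in((0,0,0),(.015,0,0),(0,.015,0),(0,0,.3))],maxiter=120,xatol=1e-4,fatol=1e-4))
        if best is None or r.fun<best.fun: best=r
    return best.x[:2].round(4),round(float(np.degrees(best.x[2]))%180,1),round(best.fun,3)
def colour(p,kind):
    hsv=cv2.cvtColor(np.ascontiguousarray(p["pixels"]),cv2.COLOR_BGR2HSV); H,Sa,V=cv2.split(hsv)
    if kind=="coaster": m=(H>10)&(H<26)&(Sa>90)&(V>130)
    if kind=="caddy": m=(V<110)&(Sa>70)&((H<20)|(H>170))
    return m
def comp(m,uv,r=6):
    n,l=cv2.connectedComponents(cv2.morphologyEx(m.astype(np.uint8),cv2.MORPH_OPEN,np.ones((2,2))))
    u,v=int(uv[0]),int(uv[1]); w=l[v-r:v+r+1,u-r:u+r+1]; w=w[w>0]
    return l==np.bincount(w).argmax()
E
cat > m1.py <<'E'
from h import *
a,b=snap("top"),snap("side")
for uv in((165,222),(153,275),(215,265)):
    m=comp(colour(a,"coaster"),uv); v,u=np.argwhere(m).mean(0); X=at_z(a,(u,v),.012)[0]; uv2=proj(b,X)[0]
    m2=comp(colour(b,"coaster"),uv2)
    for V in([(a,m)],[(b,m2)],[(a,m),(b,m2)]): print("coaster",m.sum(),m2.sum(),fit(V,"coaster",X))
for p in(a,b): 
    X=[.52,-.007,.06]; uv=proj(p,[.535,.015,.05] if p is b else [.49,-.01,.0])[0]
    print("caddy px",colour(p,"caddy").sum(),comp(colour(p,"caddy"),uv,10).sum())
    print(fit([(p,comp(colour(p,"caddy"),uv,10))],"caddy",X))
for k,l in(("tamper","tamper_mid"),("cover","cover_mid"),("saucer","saucer_in")):
    V=[]
    for p in(a,b):
        o=ctrl.outline_of(p,l)
        for d in o[:2]: print(l,round(d["confidence"],2),d["pixels"].sum(),np.argwhere(d["pixels"]).mean(0).round()[::-1])
        if o: V.append((p,o[0]["pixels"]))
    X={"tamper":(.445,-.22),"cover":(.564,-.414),"saucer":(.646,-.26)}[k]
    for W in [[v] for v in V]+[V]: print(k,fit(W,k,X))
c1=cv2.resize(np.ascontiguousarray(a["pixels"][185:305,250:370]),(380,380),interpolation=2);c2=cv2.resize(np.ascontiguousarray(b["pixels"][200:300,270:370]),(380,380),interpolation=2)
cv2.imwrite("pics/caddycrop.png",np.hstack([c1,c2]))
E
python3 m1.py
```

```text
coaster 695 898 (array([0.5741, 0.3714]), 165.7, np.float64(0.122))
coaster 695 898 (array([0.5738, 0.3729]), 169.1, np.float64(0.073))
coaster 695 898 (array([0.5738, 0.3723]), 168.0, np.float64(0.1))
coaster 728 1000 (array([0.4352, 0.3948]), 165.3, np.float64(0.116))
coaster 728 1000 (array([0.4339, 0.3951]), 166.0, np.float64(0.055))
coaster 728 1000 (array([0.4353, 0.3949]), 166.1, np.float64(0.086))
coaster 732 769 (array([0.4654, 0.2318]), 4.5, np.float64(0.095))
coaster 732 769 (array([0.4646, 0.2362]), 7.5, np.float64(0.044))
coaster 732 769 (array([0.4651, 0.2349]), 7.3, np.float64(0.077))
caddy px 5208 1469
(array([ 0.5229, -0.01  ]), 17.9, np.float64(0.023))
caddy px 22719 1690
(array([ 0.5201, -0.0031]), 17.9, np.float64(0.027))
tamper_mid 0.8 385 [393. 276.]
tamper_mid 0.67 441 [363. 206.]
tamper_mid 0.3 753 [256. 212.]
tamper (array([ 0.4524, -0.2295]), 156.8, np.float64(0.114))
tamper (array([ 0.4508, -0.2245]), 99.8, np.float64(0.076))
tamper (array([ 0.4522, -0.2263]), 92.9, np.float64(0.127))
cover_mid 0.91 1633 [463. 236.]
cover_mid 0.65 682 [343. 171.]
cover_mid 0.64 665 [306. 194.]
cover (array([ 0.5669, -0.4174]), 9.9, np.float64(0.044))
cover (array([ 0.564 , -0.4112]), 9.2, np.float64(0.04))
cover (array([ 0.5654, -0.4158]), 9.9, np.float64(0.063))
saucer_in 0.78 1362 [403. 204.]
saucer_in 0.67 901 [192. 154.]
saucer_in 0.77 598 [307. 194.]
saucer (array([ 0.6458, -0.2569]), 121.0, np.float64(0.05))
saucer (array([ 0.6442, -0.2567]), 130.3, np.float64(0.117))
saucer (array([ 0.6456, -0.2568]), 152.4, np.float64(0.084))
```

View pics/caddycrop.png

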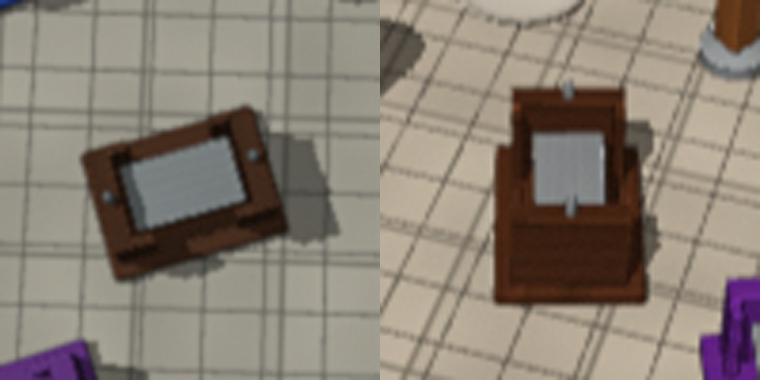

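Confirmed: this is the dark brown wooden caddy. Its steel pins show at top-view pixels (284,247) and (330,234), and side-view pixels (320,224) and (320,254). I'll triangulate the pins and refine the coaster masks.

```bash
cat > m2.py <<'E'
from h import *
a,b=snap("top"),snap("side")
ta=np.array([(108,196),(253,155)])+.5; ta=ta*120/380+[249.5,184.5]
sb=np.array([(571-380,205),(569-380,91)])+.5; sb=sb*100/380+[269.5,199.5]
P=lambda p:np.array(p["intrinsics"])@np.c_[cv2.Rodrigues(np.array(p["rvec"],float))[0],np.array(p["tvec"],float).ravel()]
X=cv2.triangulatePoints(P(a),P(b),ta.T,sb.T); print("tri",(X[:3]/X[3]).T.round(4))
for p,q in((a,ta),(b,sb)):
    X=at_z(p,q,.092); d=X[0]-X[1]; print("pins",X.round(4).tolist(),"mid",X.mean(0).round(4),"yaw",np.degrees(np.arctan2(-d[0],d[1])).round(1),np.linalg.norm(d).round(4))
hsv=cv2.cvtColor(np.ascontiguousarray(a["pixels"]),cv2.COLOR_BGR2HSV); print(hsv[262:268,212:218:2].tolist()[0:2]); print(hsv[265,190:242].tolist())
E
python3 m2.py
```

```text
tri [[ 0.5077  0.0484  0.0898]
 [ 0.5435 -0.0623  0.0866]]
pins [[0.5086, 0.0483, 0.092], [0.544, -0.0621, 0.092]] mid [ 0.5263 -0.0069  0.092 ] yaw 17.8 0.1159
pins [[0.5061, 0.0504, 0.092], [0.5407, -0.0569, 0.092]] mid [ 0.5234 -0.0033  0.092 ] yaw 17.9 0.1127
[[[18, 104, 176], [18, 105, 177], [18, 103, 176]], [[18, 105, 177], [18, 103, 178], [18, 101, 176]]]
[[23, 26, 160], [23, 27, 160], [25, 27, 159], [24, 26, 159], [26, 24, 158], [28, 23, 158], [24, 32, 158], [20, 73, 161], [19, 103, 164], [18, 107, 165], [18, 105, 163], [18, 103, 163], [18, 104, 162], [18, 103, 163], [18, 103, 163], [18, 104, 162], [18, 103, 163], [18, 103, 164], [19, 104, 166], [18, 104, 170], [18, 102, 170], [18, 104, 170], [18, 105, 173], [18, 104, 176], [18, 106, 174], [18, 103, 176], [18, 103, 175], [18, 103, 176], [18, 103, 175], [18, 104, 176], [18, 104, 176], [18, 102, 175], [18, 104, 174], [18, 103, 176], [18, 103, 175], [18, 102, 173], [18, 103, 174], [18, 103, 173], [18, 105, 173], [18, 104, 177], [18, 105, 172], [18, 106, 127], [18, 83, 77], [26, 28, 74], [26, 23, 79], [23, 24, 97], [25, 26, 128], [25, 22, 126], [24, 22, 118], [25, 25, 132], [25, 25, 134], [24, 27, 134]]
```

carry_out(increments=[[0,0,0,0,0,200,0],[0,0,0,0,0,200,0],[0,0,0,0,0,200,0],[0,0,0,0,0,200,0],[0,0,84,300,450,200,0],[0,0,84,300,450,200,0],[0,0,84,300,450,200,0],[0,0,84,300,450,200,0],[0,0,84,300,450,200,0],[0,0,84,300,450,200,0],[0,0,84,300,450,200,0],[0,0,84,300,450,200,0],[0,0,84,300,450,200,0],[0,0,84,313,893,200,0],[0,0,84,313,893,200,0],[0,0,84,313,893,200,0],[0,0,84,313,893,200,0],[0,0,84,313,893,200,0],[0,0,84,313,893,200,0],[0,0,84,313,893,200,0]])

```text
clock: 4.0
tool_pos: [0.4646, 0.2318, 0.4265]
orientation: [180.0, 0.0, -172.9]
force: [0.7, -0.8, -0.1]
opening: 0.0879
```

```bash
sed -i 's/Sa>90)&(V>130)/Sa>62)\&(V>100)/' h.py
python3 - <<'E'
from h import *
a,b=snap("top"),snap("side")
save(b,"side1.png")
for uv in((165,222),(153,275)):
    m=comp(colour(a,"coaster"),uv); v,u=np.argwhere(m).mean(0); X=at_z(a,(u,v),.012)[0]; uv2=proj(b,X)[0]
    m2=comp(colour(b,"coaster"),uv2)
    for V in([(a,m)],[(b,m2)],[(a,m),(b,m2)]): print("coaster",m.sum(),m2.sum(),fit(V,"coaster",X))
o=ctrl.get_obs(); print(o["tool_pos"],o["orientation"],o["clock"])
E
```

```text
coaster 538 946 (array([0.5734, 0.367 ]), 167.3, np.float64(0.333))
coaster 538 946 (array([0.5729, 0.3729]), 167.9, np.float64(0.042))
coaster 538 946 (array([0.5737, 0.3722]), 169.2, np.float64(0.193))Traceback (most recent call last):
  File "<stdin>", line 5, in <module>
  File "h.py", line 61, in comp
    return l==np.bincount(w).argmax()
              ~~~~~~~~~~~~~~~~~~~~~^^
ValueError: attempt to get argmax of an empty sequence
```

carry_out(increments=[[0,0,0,0,2,-300,0],[0,0,0,0,2,-300,0],[0,0,0,0,2,-300,0],[0,0,0,0,2,-300,0],[0,0,0,0,2,-300,0],[0,0,0,0,2,-380,0],[0,0,0,0,2,-380,0],[0,0,0,0,2,-380,0]])

```text
clock: 5.1
tool_pos: [0.4643, 0.2305, 0.0449]
orientation: [-179.8, -0.2, -173.0]
force: [0.4, -0.5, -0.6]
opening: 0.0877
```

Run:
```python
from h import *
b=snap("side"); im=np.ascontiguousarray(b["pixels"])
o=ctrl.get_obs(); t=o["tool_pos"]; print(t)
y=np.radians(o["orientation"][2]); ux=np.array([np.cos(y),np.sin(y),0])
c=im[240:400,230:390].copy(); c=cv2.resize(c,(600,600),interpolation=2)
for s in(-1,1):
    for zz in (0,):
        u=proj(b,t+s*.044*ux)[0]; u=((u-[230,240]+.5)*3.75-.5); cv2.drawMarker(c,tuple(int(i) for i in u),(0,0,255),cv2.MARKER_CROSS,10,1)
cv2.imwrite("pics/side2.png",c)
```

```text
[0.46519819 0.23142368 0.04637119]
```

View pics/side2.png

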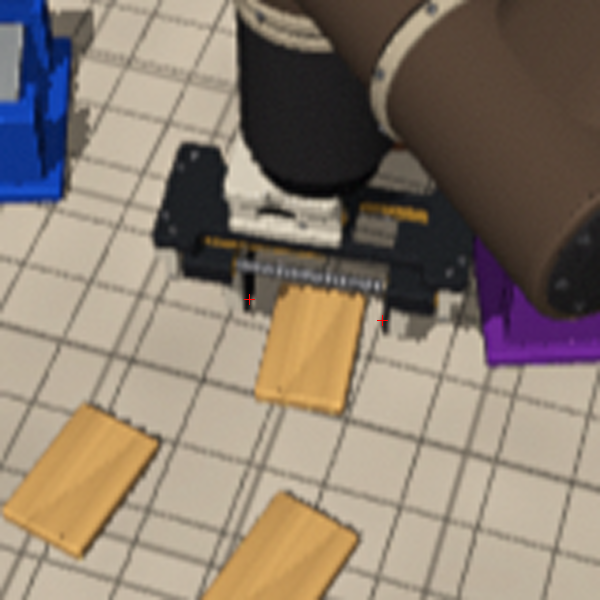

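The commanded fingertips (crosses) sit on the real tips at crop (250,300) and (385,325), so the side camera agrees with the robot to about 2 mm. The coaster lies centred between the fingers. Lowering to grip.

carry_out(increments=[[0,0,0,0,3,-30,0],[0,0,0,0,3,-42,0],[0,0,0,0,3,-42,0],[0,0,0,0,3,-42,0],[0,0,0,0,3,-42,1],[0,0,0,0,3,-42,1],[0,0,0,0,3,-42,1],[0,0,0,0,3,-42,1],[0,0,0,0,3,-42,1],[0,0,0,0,3,-42,1]])

```text
clock: 6.4
tool_pos: [0.4655, 0.2349, 0.0048]
orientation: [180.0, 0.0, -172.9]
force: [-1.0, -0.8, 4.1]
opening: 0.0596
```

carry_out(increments=[[0,0,0,0,0,60,1],[0,0,0,0,0,125,1],[0,0,0,0,0,125,1],[0,0,10.8,57,-239,125,1],[0,0,10.8,57,-239,125,1],[0,0,10.8,57,-239,125,1],[0,0,10.8,57,-239,125,1],[0,0,10.8,57,-239,125,1],[0,0,10.8,57,-239,125,1],[0,0,10.8,57,-239,125,1]])

```text
clock: 7.65
tool_pos: [0.5219, -0.0032, 0.1292]
orientation: [180.0, -0.0, -162.1]
force: [-0.1, 0.6, -0.9]
opening: 0.0602
```

Run:
```python
from h import *
a,b=snap("top"),snap("side"); o=ctrl.get_obs(); t=o["tool_pos"]; print(t,o["orientation"],o["opening"],o["force"])
m=colour(b,"coaster"); uv=proj(b,t)[0]
print(uv, m[int(uv[1])-25:int(uv[1])+26,int(uv[0])-25:int(uv[0])+26].sum())
for uv0 in((165,222),(153,275)):
  try:
    m=comp(colour(a,"coaster"),uv0); v,u=np.argwhere(m).mean(0); X=at_z(a,(u,v),.012)[0]; uv2=proj(b,X)[0]
    m2=comp(colour(b,"coaster"),uv2)
    for V in([(a,m)],[(b,m2)],[(a,m),(b,m2)]): print("coaster",m.sum(),m2.sum(),fit(V,"coaster",X))
  except Exception as e: print(e)
c=cv2.resize(np.ascontiguousarray(b["pixels"][190:290,260:380]),(720,600),interpolation=2)
def mk(X,col):
    u=proj(b,X)
    for q in u: q=((q-[260,190]+.5)*6-.5).astype(int); cv2.drawMarker(c,tuple(int(i) for i in q),col,cv2.MARKER_CROSS,12,1)
mk(place(box(.084,.134,.084,.084),(.5225,-.004,np.radians(17.9))),(0,255,0))
mk(place([[0,.058,.1],[0,-.058,.1]],(.5225,-.004,np.radians(17.9))),(255,255,0))
y=np.radians(o["orientation"][2]-180)
mk(place(box(.06,.09,-.0048,.0092),(t[0],t[1],y),t[2]),(0,0,255))
cv2.imwrite("pics/over1.png",c)
```

```text
[ 0.52208703 -0.00300785  0.12945898] [ 1.79994452e+02 -7.74885875e-03 -1.62032998e+02] 0.059637147185034725 [ 0.17526738 -0.41304238  0.21772583]
[320.27390125 228.5834507 ] 604
attempt to get argmax of an empty sequence
attempt to get argmax of an empty sequence
```

View pics/over1.png

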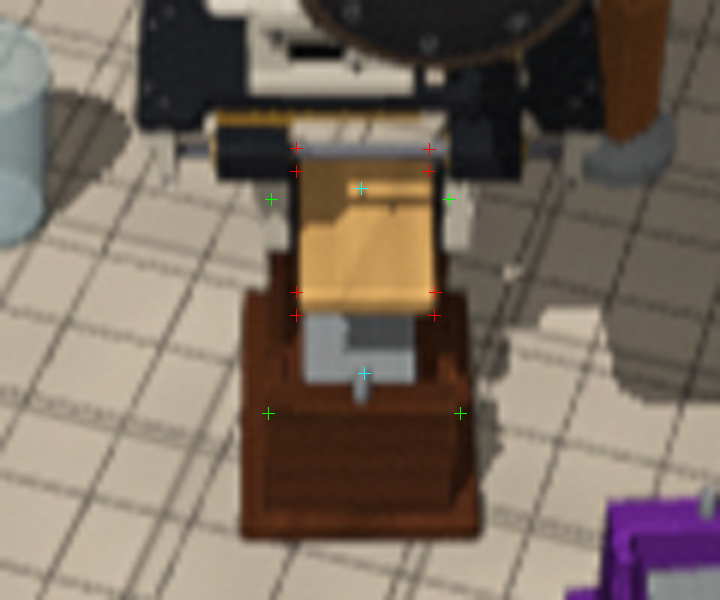

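The coaster hangs at crop (298–437, 160–310), about 3 px right of its prediction, and the caddy's near pin is at (361,373), about 3 px left. The caddy is therefore about 2.5 mm further in +x than assumed. I'll shift 3 mm and lower while watching the force.

carry_out(increments=[[0,0,0,3,0,-15,1],[0,0,0,3,0,-30,1],[0,0,0,3,0,-40,1],[0,0,0,3,0,-45,1],[0,0,0,3,0,-50,1],[0,0,0,3,0,-54,1],[0,0,0,3,0,-57,1],[0,0,0,3,0,-57,1],[0,0,0,3,0,-57,1]])

```text
clock: 8.88
tool_pos: [0.5254, -0.0042, 0.0728]
orientation: [-180.0, 0.0, -162.1]
force: [1.0, 0.8, -0.9]
opening: 0.0599
```

carry_out(increments=[[0,0,0,0,0,-3,1],[0,0,0,0,0,-5,1],[0,0,0,0,0,-5,1]])

```text
clock: 9.25
tool_pos: [0.5251, -0.0043, 0.0673]
orientation: [180.0, -0.0, -162.1]
force: [0.5, -0.1, -0.6]
opening: 0.0597
```

carry_out(increments=[[0,0,0,0,0,-2,1],[0,0,0,0,0,-2,1],[0,0,0,0,0,-2,1]])

```text
clock: 9.62
tool_pos: [0.5252, -0.0042, 0.0656]
orientation: [-180.0, -0.0, -162.1]
force: [-0.2, 0.0, -0.7]
opening: 0.0598
```

carry_out(increments=[[0,0,0,0,0,-1,1],[0,0,0,0,0,-2,1],[0,0,0,0,0,-2,1],[0,0,0,0,0,-2,1]])

```text
clock: 10.12
tool_pos: [0.5253, -0.0042, 0.0637]
orientation: [-180.0, 0.0, -162.1]
force: [-1.0, 0.4, 2.9]
opening: 0.0595
```

carry_out(increments=[[0,0,0,0,0,0,0],[0,0,0,0,0,0,0],[0,0,0,0,0,0,0],[0,0,0,0,0,0,0],[0,0,0,0,0,60,0],[0,0,0,0,0,140,0],[0,0,0,-30,60,160,0],[0,0,0,-70,120,160,0],[0,0,0,-70,120,160,0],[0,0,0,-70,120,160,0]])

```text
clock: 11.38
tool_pos: [0.4546, 0.117, 0.2241]
orientation: [180.0, 0.1, -162.0]
force: [1.0, -0.6, -0.5]
opening: 0.0874
```

Run:
```python
from h import *
b=snap("side"); o=ctrl.get_obs(); print(o["tool_pos"],o["orientation"])
for X in([.573,.3725,.012],[.4345,.395,.012]):
    m2=comp(colour(b,"coaster"),proj(b,X)[0]); print(m2.sum(),fit([(b,m2)],"coaster",X))
save(b,"side3.png",(220,190,380,310),5)
```

```text
[0.4550245  0.11630318 0.2238484 ] [ 1.79986418e+02  3.89340055e-02 -1.62033494e+02]
949 (array([0.5722, 0.3733]), 167.2, np.float64(0.027))
1081 (array([0.4338, 0.3957]), 165.2, np.float64(0.022))
```

View pics/side3.png

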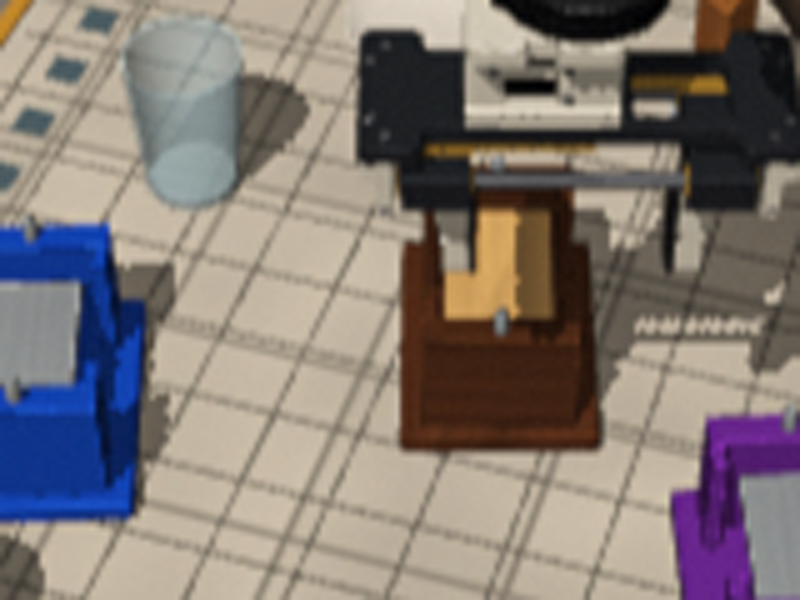

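The first coaster lies flat and centred in the caddy, at crop (500,270). Now coaster B.

carry_out(increments=[[0,0,-32.7,-21,279,-20,0],[0,0,-32.7,-21,279,-60,0],[0,0,-32.7,-21,279,-100,0],[0,0,-32.7,-21,279,-140,0],[0,0,-32.7,-21,279,-150,0],[0,0,-32.7,-21,279,-150,0],[0,0,-32.7,-21,279,-150,0],[0,0,-32.7,-21,279,-190,0],[0,0,-32.7,-21,279,-212,0],[0,0,-32.7,-21,279,-219,0],[0,0,-32.7,-21,279,-219,0],[0,0,-32.7,-21,279,-219,0],[0,0,-32.7,-21,279,-219,1],[0,0,-32.7,-21,279,-219,1],[0,0,-32.7,-21,279,-219,1],[0,0,-32.7,-21,279,-219,1],[0,0,-32.7,-21,279,-219,1],[0,0,-32.7,-21,279,-219,1]])

```text
clock: 13.68
tool_pos: [0.4343, 0.3949, 0.0048]
orientation: [180.0, 0.0, 165.2]
force: [-0.2, -0.2, 3.2]
opening: 0.0593
```

carry_out(increments=[[0,0,0,0,0,60,1],[0,0,0,0,0,125,1],[0,0,0,0,0,125,1],[0,0,32.7,91,-399,125,1],[0,0,32.7,91,-399,125,1],[0,0,32.7,91,-399,125,1],[0,0,32.7,91,-399,125,1],[0,0,32.7,91,-399,125,1],[0,0,32.7,91,-399,125,1],[0,0,32.7,91,-399,125,1],[0,0,32.7,91,-399,110,1],[0,0,32.7,91,-399,95,1],[0,0,32.7,91,-399,85,1],[0,0,32.7,91,-399,80,1],[0,0,32.7,91,-399,80,1]])

```text
clock: 15.55
tool_pos: [0.5251, -0.0037, 0.0842]
orientation: [-180.0, -0.0, -162.1]
force: [-0.8, -0.6, -0.8]
opening: 0.0597
```

Run:
```python
from h import *
o=ctrl.get_obs(); print(o["tool_pos"],o["force"])
b=snap("side"); save(b,"side4.png",(260,190,380,290),6)
```

```text
[ 0.52508014 -0.00365821  0.08420188] [-0.78833061 -0.57130636 -0.77102216]
```

View pics/side4.png

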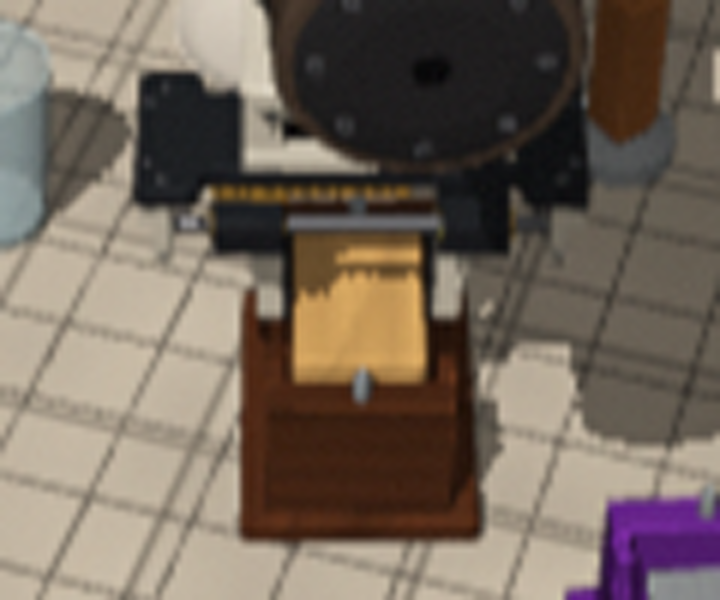

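The held coaster at crop (293–428, 235–380) is centred on the pin (361,385) and on the caddy. Lowering.

carry_out(increments=[[0,0,0,0,0,-3,1],[0,0,0,0,0,-5,1],[0,0,0,0,0,-6,1],[0,0,0,0,0,-6,1],[0,0,0,0,0,-6,1]])

```text
clock: 16.23
tool_pos: [0.5253, -0.0043, 0.0786]
orientation: [-180.0, 0.0, -162.2]
force: [-0.1, 0.1, -0.5]
opening: 0.0598
```

Nearly touching (under 1 mm). I'll release, then fetch coaster A.

carry_out(increments=[[0,0,0,0,0,-1,1],[0,0,0,0,0,-1,1],[0,0,0,0,0,-1,0],[0,0,0,0,0,-1,0],[0,0,0,0,0,-1,0],[0,0,0,0,0,-1,0],[0,0,0,0,0,60,0],[0,0,0,0,0,140,0],[0,0,0,0,0,140,0],[0,0,-30.5,47,377,120,0],[0,0,-30.5,47,377,100,0],[0,0,-30.5,47,377,80,0],[0,0,-30.5,47,377,60,0],[0,0,-30.5,47,377,40,0],[0,0,-30.5,47,377,20,0],[0,0,-30.5,47,377,0,0],[0,0,-30.5,47,377,-20,0]])

```text
clock: 18.35
tool_pos: [0.5711, 0.3743, 0.055]
orientation: [-179.8, -0.1, 167.5]
force: [-0.3, -1.1, 0.3]
opening: 0.0876
```

Run:
```python
from h import *
o=ctrl.get_obs(); print(o["tool_pos"],o["orientation"])
a,b=snap("top"),snap("side"); 
c1=cv2.resize(np.ascontiguousarray(a["pixels"][205:285,270:350]),(380,380),interpolation=2);c2=cv2.resize(np.ascontiguousarray(b["pixels"][200:290,275:365]),(380,380),interpolation=2)
cv2.imwrite("pics/two.png",np.hstack([c1,c2]))
m2=comp(colour(b,"coaster"),proj(b,[.573,.375,.012])[0]); print(m2.sum())
# placed-coaster check, top at ~.0878
X=[.525,-.004,.08]
for p in(a,b):
    m=comp(colour(p,"coaster"),proj(p,X)[0]); print(m.sum(),fit([(p,m)],"coaster",X,z=.0735,yaws=[.31]))
```

```text
[0.57108166 0.37428402 0.05504875] [-1.79833304e+02 -1.09013875e-01  1.67467514e+02]
687
898 (array([ 0.5243, -0.0067]), 17.6, np.float64(0.028))
203 (array([ 0.5251, -0.004 ]), 17.8, np.float64(0.584))
```

View pics/two.png

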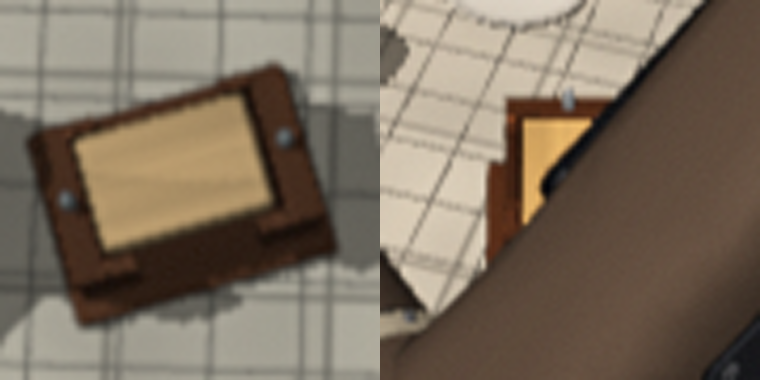

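The second coaster is flat and centred between the pins, at crop (68,200) and (284,137). Picking coaster A.

carry_out(increments=[[0,0,0,1,-1,-25,0],[0,0,0,1,-1,-42,0],[0,0,0,1,-1,-50,0],[0,0,0,1,-1,-50,0],[0,0,0,1,-1,-50,0],[0,0,0,1,-1,-50,1],[0,0,0,1,-1,-50,1],[0,0,0,1,-1,-50,1],[0,0,0,1,-1,-50,1],[0,0,0,1,-1,-50,1],[0,0,0,1,-1,-50,1]])

```text
clock: 19.82
tool_pos: [0.5734, 0.3719, 0.0088]
orientation: [180.0, 0.0, 167.4]
force: [-0.6, -0.3, 2.0]
opening: 0.0594
```

The grip is a bit shallow, so I'll regrip 5 mm lower.

carry_out(increments=[[0,0,0,0,0,0,0.5],[0,0,0,0,0,0,0],[0,0,0,0,0,0,0],[0,0,0,0,0,-5,0],[0,0,0,0,0,-5,0],[0,0,0,0,0,-5,1],[0,0,0,0,0,-5,1],[0,0,0,0,0,-5,1],[0,0,0,0,0,-5,1],[0,0,0,0,0,-5,1],[0,0,0,0,0,-5,1]])

```text
clock: 21.2
tool_pos: [0.5733, 0.3718, 0.0037]
orientation: [180.0, 0.0, 167.4]
force: [-0.3, -0.1, 1.3]
opening: 0.0597
```

carry_out(increments=[[0,0,0,0,0,60,1],[0,0,0,0,0,135,1],[0,0,0,0,0,135,1],[0,0,30.5,-48,-376,135,1],[0,0,30.5,-48,-376,135,1],[0,0,30.5,-48,-376,135,1],[0,0,30.5,-48,-376,135,1],[0,0,30.5,-48,-376,135,1],[0,0,30.5,-48,-376,135,1],[0,0,30.5,-48,-376,135,1],[0,0,30.5,-48,-376,120,1],[0,0,30.5,-48,-376,105,1],[0,0,30.5,-48,-376,95,1],[0,0,30.5,-48,-376,90,1],[0,0,30.5,-48,-376,90,1],[0,0,30.5,-48,-376,90,1]])

```text
clock: 23.2
tool_pos: [0.5256, -0.004, 0.0939]
orientation: [-180.0, 0.0, -162.1]
force: [1.0, -1.3, -0.3]
opening: 0.0595
```

carry_out(increments=[[0,0,0,0,0,-2,1],[0,0,0,0,0,-2,1],[0,0,0,0,0,-2,1]])

```text
clock: 23.58
tool_pos: [0.5253, -0.0043, 0.0917]
orientation: [180.0, 0.0, -162.2]
force: [-0.1, -0.7, 0.1]
opening: 0.0595
```

carry_out(increments=[[0,0,0,0,0,-1,1],[0,0,0,0,0,-1,1],[0,0,0,0,0,-1,0],[0,0,0,0,0,-1,0],[0,0,0,0,0,-1,0],[0,0,0,0,0,-1,0],[0,0,0,0,0,60,0],[0,0,0,0,0,110,0],[0,0,0,-70,60,140,0],[0,0,0,-70,160,140,0],[0,0,0,-70,160,140,0],[0,0,0,-70,160,140,0],[0,0,0,-70,160,140,0]])

```text
clock: 25.2
tool_pos: [0.4549, 0.1559, 0.2314]
orientation: [-180.0, -0.0, -162.1]
force: [-0.4, -0.6, 0.2]
opening: 0.0875
```

```bash
cat > m3.py <<'E'
from h import *
o=ctrl.get_obs(); print(o["clock"],o["tool_pos"],o["orientation"])
a,b=snap("top"),snap("side")
c1=cv2.resize(np.ascontiguousarray(a["pixels"][205:305,270:420]),(600,400),interpolation=2)
c2=cv2.resize(np.ascontiguousarray(b["pixels"][170:290,270:390]),(400,400),interpolation=2)
c1=cv2.resize(c1,(400,267)); cv2.imwrite("pics/t.png",np.hstack([np.vstack([c1,np.zeros((133,400,3),np.uint8)]),c2]))
X=[.525,-.004,.1]
for p in(a,b):
    m=comp(colour(p,"coaster"),proj(p,X)[0]); print("top coaster",m.sum(),fit([(p,m)],"coaster",X,z=.0875,yaws=[.31]))
# tamper: handle brown outline by colour, foot by net
for p in(a,b):
    for d in ctrl.search_frame(p,"tamper_mid")[:1]: print(d["centre"],d["confidence"])
    hsv=cv2.cvtColor(np.ascontiguousarray(p["pixels"]),cv2.COLOR_BGR2HSV); H,Sa,V=cv2.split(hsv)
    m=((H<20)&(Sa>80)&(V>60)); o=ctrl.outline_of(p,"tamper_mid")
    M["handle"]=box(.028,.028,.02,.110)
    k=comp(m,proj(p,[.452,-.224,.08])[0],8); print("handle",k.sum(),fit([(p,k)],"handle",(.451,-.225),yaws=np.radians([0,20,40,60,80])))
    if o: 
        mm=o[0]["pixels"]|k; print("whole",fit([(p,mm)],"tamper",(.451,-.225),yaws=np.radians([0,20,40,60,80])))
E
python3 m3.py
```

```text
25.2 [0.45494844 0.1559145  0.23144934] [-1.79996020e+02 -1.95755031e-02 -1.62072816e+02]
top coaster 911 (array([ 0.5246, -0.0066]), 17.6, np.float64(0.031))
top coaster 135 (array([ 0.5415, -0.0476]), 104.4, np.float64(0.746))
[0.4493, -0.2231, 0.0226] 0.79
handle 173 (array([ 0.45  , -0.2311]), 130.9, np.float64(0.178))
whole (array([ 0.4513, -0.2307]), 73.4, np.float64(0.101))
[0.4522, -0.2193, 0.0809] 0.54
handle 222 (array([ 0.4484, -0.2262]), 78.0, np.float64(0.283))
whole (array([ 0.4622, -0.2753]), 6.4, np.float64(0.49))
```

View pics/t.png

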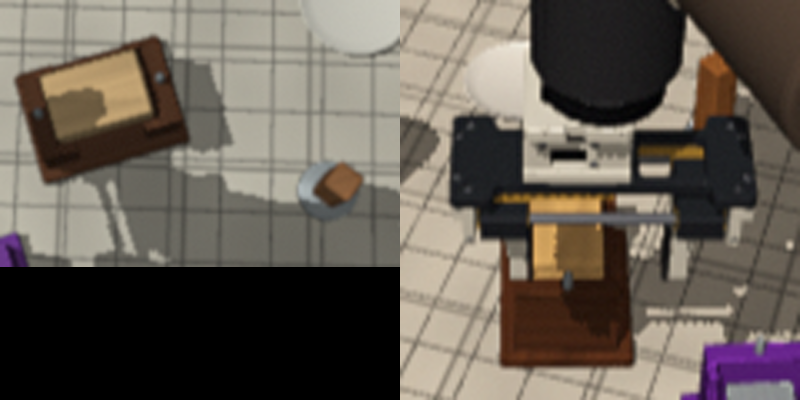

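The stack of three is flat and centred. Next I need the tamper's handle yaw more precisely.

Run:
```python
from h import *
a,b=snap("top"),snap("side")
for p,f in((a,"top0"),(b,"side0")): p["pixels0"]=p["pixels"]; 
b["pixels"]=cv2.imread("pics/side0.png")
M["handle"]=box(.028,.028,.02,.110); out=[]; V=[]
for p in(a,b):
    im=np.ascontiguousarray(p["pixels"]); H,Sa,Vv=cv2.split(cv2.cvtColor(im,cv2.COLOR_BGR2HSV))
    u,v=proj(p,[.451,-.226,.07])[0].astype(int)
    m=((H<22)|(H>172))&(Sa>60)&(Vv>30); k=comp(m,(u,v),6); V.append((p,k))
    for q in [0,15,30,45,60,75]:
        pass
    w=im[v-25:v+25,u-25:u+25].copy(); w=cv2.resize(w,(400,400),interpolation=2)
    cn,_=cv2.findContours(cv2.resize(k[v-25:v+25,u-25:u+25].astype(np.uint8),(400,400),interpolation=0),0,1); w2=w.copy(); cv2.drawContours(w2,cn,-1,(0,255,0),1); out.append(w2)
    print(k.sum(),fit([(p,k)],"handle",(.451,-.227),yaws=np.radians(np.arange(0,90,15))))
print(fit(V,"handle",(.451,-.227),yaws=np.radians(np.arange(0,90,15))))
cv2.imwrite("pics/h.png",np.hstack(out))
```

```text
189 (array([ 0.4506, -0.2327]), 44.6, np.float64(0.129))
325 (array([ 0.4471, -0.2241]), 63.3, np.float64(0.047))
(array([ 0.4486, -0.2312]), 46.4, np.float64(0.139))
```

View pics/h.png

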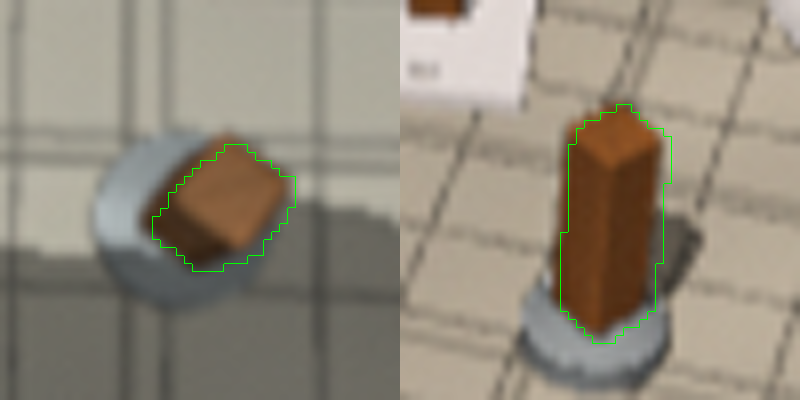

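The contour is shifted by about 1 px. The cause is my even-sized opening kernel, which also explains the earlier bias between cameras. Fixing it and refitting.

```bash
sed -i 's/np.ones((2,2))/np.ones((3,3))/' h.py
python3 - <<'E'
from h import *
a,b=snap("top"),snap("side")
b0=dict(b); b0["pixels"]=cv2.imread("pics/side0.png"); a0=dict(a); a0["pixels"]=cv2.imread("pics/top0.png")
M["handle"]=box(.028,.028,.02,.110); V=[]
for p in(a,b0):
    im=np.ascontiguousarray(p["pixels"]); H,Sa,Vv=cv2.split(cv2.cvtColor(im,cv2.COLOR_BGR2HSV))
    m=((H<22)|(H>172))&(Sa>60)&(Vv>30); k=comp(m,proj(p,[.451,-.226,.07])[0],6); V.append((p,k))
    print(k.sum(),fit([(p,k)],"handle",(.451,-.227),yaws=np.radians(np.arange(0,90,15))))
print(fit(V,"handle",(.451,-.227),yaws=np.radians(np.arange(0,90,15))))
V=[(p,comp(colour(p,"caddy"),proj(p,q)[0],10)) for p,q in((a0,[.49,-.01,0]),(b0,[.535,.015,.05]))]
for W in([V[0]],[V[1]],V): print("caddy",fit(W,"caddy",(.525,-.004),yaws=[.31]))
m=comp(colour(a,"coaster"),proj(a,[.525,-.004,.1])[0]); print("top coaster",fit([(a,m)],"coaster",[.525,-.004],z=.0875,yaws=[.31]))
E
```

```text
188 (array([ 0.4524, -0.2299]), 46.3, np.float64(0.13))
323 (array([ 0.4509, -0.2273]), 63.2, np.float64(0.052))
(array([ 0.4513, -0.2288]), 47.3, np.float64(0.101))
caddy (array([ 0.5255, -0.007 ]), 18.4, np.float64(0.027))
caddy (array([ 0.5254, -0.0086]), 18.3, np.float64(0.032))
caddy (array([ 0.5251, -0.0074]), 18.3, np.float64(0.031))
top coaster (array([ 0.527, -0.004]), 17.4, np.float64(0.033))
```

carry_out(increments=[[0,0,-50,-4,-384,10,0],[0,0,-50,-4,-384,10,0],[0,0,-50,-4,-384,10,0],[0,0,-50,-4,-384,10,0],[0,0,-50,-4,-384,10,0],[0,0,-50,-4,-384,10,0],[0,0,-50,-4,-384,10,0],[0,0,-50,-4,-384,-40,0],[0,0,-50,-4,-384,-90,0],[0,0,-50,-4,-384,-110,0],[0,0,-50,-4,-384,-110,0],[0,0,-50,-4,-384,-110,0]])

```text
clock: 27.2
tool_pos: [0.4521, -0.2281, 0.1226]
orientation: [180.0, 0.1, 147.9]
force: [-0.4, -0.6, 0.1]
opening: 0.0877
```

Run:
```python
from h import *
o=ctrl.get_obs(); t=o["tool_pos"]; print(o["clock"],t,o["orientation"])
b=snap("side"); s=np.ascontiguousarray(b["pixels"][150:250,310:430])
c=cv2.resize(s,(720,600),interpolation=2)
y=np.radians(o["orientation"][2])
for q in proj(b,place(box(.028,.028,.11,.11),(.451,-.2285,np.radians(58)))): q=((q-[310,150]+.5)*6-.5).astype(int); cv2.drawMarker(c,tuple(int(i) for i in q),(0,255,0),0,12,1)
for q in proj(b,place(box(.088,.019,0,0),(t[0],t[1],y),t[2])): q=((q-[310,150]+.5)*6-.5).astype(int); cv2.drawMarker(c,tuple(int(i) for i in q),(0,0,255),0,12,1)
cv2.imwrite("pics/g.png",c)
```

```text
27.2 [ 0.45214003 -0.22811022  0.12262024] [1.79978657e+02 8.05101526e-02 1.47895571e+02]
```

View pics/g.png

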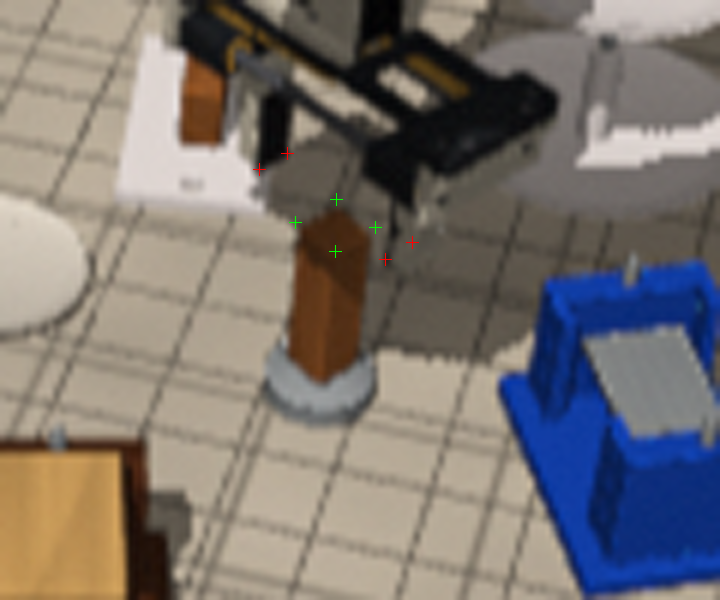

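The handle top, at crop (335,230), lies between the fingertips, and the yaw matches. Descending to grip.

carry_out(increments=[[0,0,0,0,3,-20,0],[0,0,0,0,3,-40,0],[0,0,0,0,3,-60,0],[0,0,0,0,3,-60,0],[0,0,0,0,3,-60,0],[0,0,0,0,3,-60,1],[0,0,0,0,3,-60,1],[0,0,0,0,3,-60,1],[0,0,0,0,3,-60,1],[0,0,0,0,3,-60,1],[0,0,0,0,3,-60,1],[0,0,0,0,3,-60,1],[0,0,0,0,3,-60,1],[0,0,0,0,3,-60,1]])

```text
clock: 29.0
tool_pos: [0.4518, -0.2254, 0.0618]
orientation: [180.0, 0.1, 147.9]
force: [2.0, -0.8, -0.1]
opening: 0.0284
```

carry_out(increments=[[0,0,0,0,0,40,1],[0,0,0,0,0,100,1],[0,0,0,0,0,145,1],[0,0,0,0,0,145,1],[0,0,0,74,219,145,1],[0,0,0,74,219,145,1],[0,0,0,74,219,145,1],[0,0,0,74,219,145,1],[0,0,0,74,219,145,1],[0,0,0,74,219,130,1],[0,0,0,74,219,120,1],[0,0,0,74,219,120,1],[0,0,0,74,219,120,1]])

```text
clock: 30.62
tool_pos: [0.5252, -0.0069, 0.1816]
orientation: [-180.0, 0.0, 147.8]
force: [-0.2, 0.2, -3.0]
opening: 0.028
```

Run:
```python
from h import *
o=ctrl.get_obs(); t=o["tool_pos"]; print(o["clock"],t,o["orientation"],o["opening"],o["force"])
b=snap("side"); c=cv2.resize(np.ascontiguousarray(b["pixels"][180:290,260:380]),(720,660),interpolation=2)[:600]
def mk(X,col):
    for q in proj(b,X): q=((q-[260,180]+.5)*6-.5).astype(int); cv2.drawMarker(c,tuple(int(i) for i in q),col,0,10,1)
mk(place(cyl(.029,0,.0)[::8],(t[0],t[1],0),t[2]-.0618),(0,0,255))
mk(place([[0,.058,.1],[0,-.058,.1]],(.526,-.006,np.radians(18))),(255,255,0))
mk(place(box(.06,.09,.101,.101),(.526,-.006,np.radians(18))),(0,255,0))
cv2.imwrite("pics/p.png",c)
```

```text
30.625 [ 0.52524426 -0.00685477  0.18160885] [-1.79991004e+02  5.74869132e-03  1.47802689e+02] 0.028000328792652823 [-0.20003938  0.17243881 -2.97942969]
```

View pics/p.png

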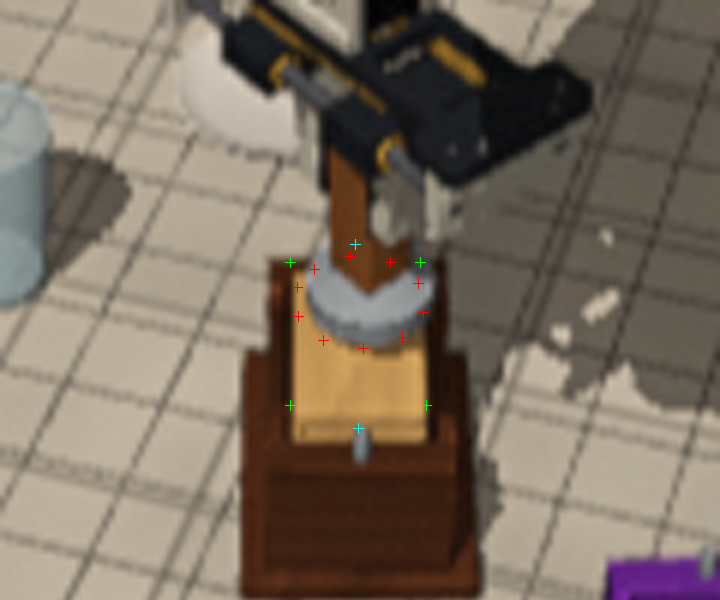

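The foot, centred at crop (371,~300), is about 11 px (4–5 mm) too far to −x. The stack's centre line is at about 360, and the pins match the predictions. I'll shift +4 mm in x and descend.

carry_out(increments=[[0,0,0,4,1,0,1],[0,0,0,4,1,-6,1],[0,0,0,4,1,-12,1],[0,0,0,4,1,-16,1],[0,0,0,4,1,-18,1],[0,0,0,4,1,-20,1],[0,0,0,4,1,-22,1],[0,0,0,4,1,-22,1]])

```text
clock: 31.68
tool_pos: [0.5296, -0.005, 0.1599]
orientation: [180.0, 0.0, 147.9]
force: [-1.4, 2.0, 1.6]
opening: 0.028
```

carry_out(increments=[[0,0,0,0,0,-2,1],[0,0,0,0,0,-4,1],[0,0,0,0,0,-6,1],[0,0,0,0,0,-8,1],[0,0,0,0,0,-10,1],[0,0,0,0,0,-12,1],[0,0,0,0,0,-12,1]])

```text
clock: 32.55
tool_pos: [0.5293, -0.0052, 0.1474]
orientation: [-180.0, 0.0, 147.9]
force: [0.3, 3.3, 1.0]
opening: 0.0282
```

carry_out(increments=[[0,0,0,0,0,-2,1],[0,0,0,0,0,-4,1],[0,0,0,0,0,-6,1],[0,0,0,0,0,-8,1],[0,0,0,0,0,-8,1]])

```text
clock: 33.17
tool_pos: [0.5293, -0.0053, 0.1394]
orientation: [-180.0, 0.0, 147.9]
force: [1.2, 3.6, 2.6]
opening: 0.028
```

Run:
```python
from h import *
o=ctrl.get_obs(); t=o["tool_pos"]; print(o["clock"],t,o["force"],o["moment"])
b=snap("side"); save(b,"p2.png",(260,180,380,280),6)
```

```text
33.175 [ 0.52931154 -0.00526265  0.13942031] [1.21758899 3.63335947 2.63016855] [ 1.55003136 -0.26598956 -0.04533197]
```

View pics/p2.png

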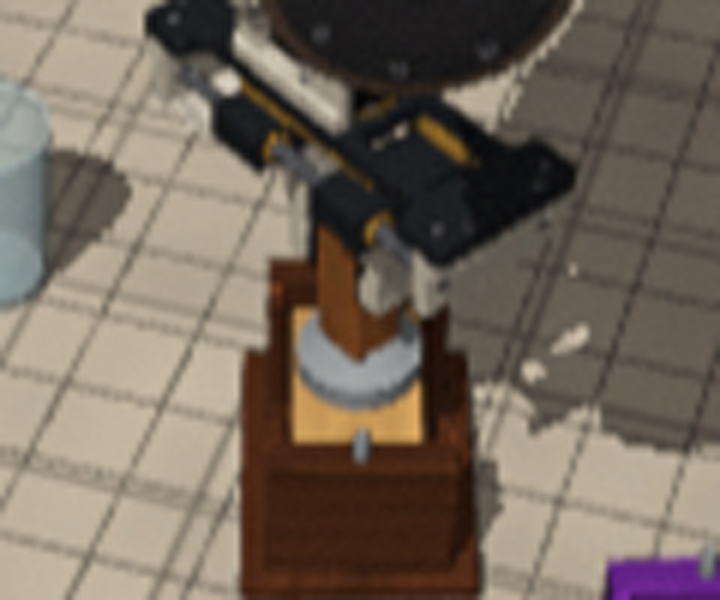

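The stack is sinking. The foot at crop (297–422) is centred on the coaster at (292–425). Continuing to the stop.

carry_out(increments=[[0,0,0,0,0,-2,1],[0,0,0,0,0,-4,1],[0,0,0,0,0,-6,1],[0,0,0,0,0,-8,1],[0,0,0,0,0,-8,1],[0,0,0,0,0,-8,1]])

```text
clock: 33.98
tool_pos: [0.5292, -0.0053, 0.1315]
orientation: [-180.0, -0.0, 147.9]
force: [0.2, 2.9, 4.3]
opening: 0.0279
```

carry_out(increments=[[0,0,0,0,0,-1,1],[0,0,0,0,0,-2,1],[0,0,0,0,0,-3,1],[0,0,0,0,0,-4,1],[0,0,0,0,0,-4,1],[0,0,0,0,0,-4,1]])

```text
clock: 34.72
tool_pos: [0.5294, -0.005, 0.1285]
orientation: [180.0, 0.0, 147.9]
force: [-1.8, 6.4, 11.8]
opening: 0.0282
```

carry_out(increments=[[0,0,0,0,0,-1,1],[0,0,0,0,0,-2,1],[0,0,0,0,0,-2,1],[0,0,0,0,0,-2,1],[0,0,0,0,0,-2,1],[0,0,0,0,0,-2,1]])

```text
clock: 35.48
tool_pos: [0.5298, -0.0052, 0.1283]
orientation: [179.9, 0.1, 147.9]
force: [-7.7, 5.7, 27.6]
opening: 0.0278
```

Run:
```python
from h import *
o=ctrl.get_obs(); t=o["tool_pos"]; print(o["clock"],t,o["force"],o["moment"])
b=snap("side"); c1=cv2.resize(np.ascontiguousarray(b["pixels"][200:280,280:360]),(400,400),interpolation=2)
a=snap("top"); c2=cv2.resize(np.ascontiguousarray(a["pixels"][205:285,270:350]),(400,400),interpolation=2)
cv2.imwrite("pics/p3.png",np.hstack([c1,c2]))
```

```text
35.475 [ 0.52977323 -0.00515702  0.1282503 ] [-7.66013961  5.73492587 27.60585772] [ 2.96352644  3.51088336 -0.02594585]
```

View pics/p3.png

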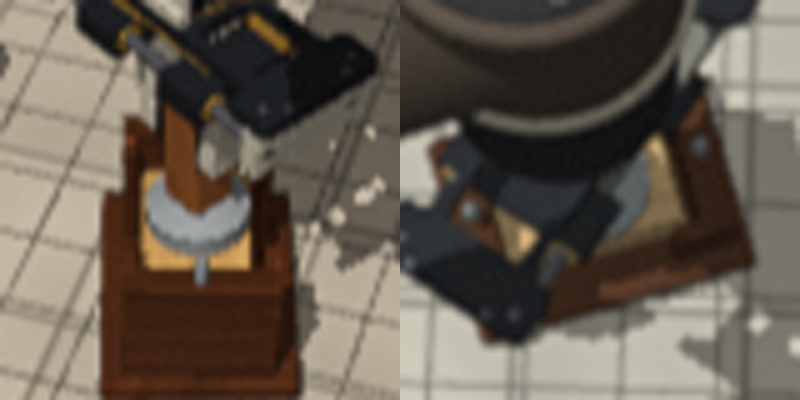

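The plate is at its stop: z held at 0.128 while the force rose to about 30 N. Now I'll ease the force off in stages, holding each, so the plate levels itself.

carry_out(increments=[[0,0,0,0,0,0.8,1],[0,0,0,0,0,0.8,1],[0,0,0,0,0,0.8,1],[0,0,0,0,0,0.8,1],[0,0,0,0,0,0.8,1],[0,0,0,0,0,0.8,1]])

```text
clock: 36.33
tool_pos: [0.5296, -0.0052, 0.1283]
orientation: [180.0, 0.1, 147.9]
force: [-5.5, 5.6, 21.4]
opening: 0.0276
```

carry_out(increments=[[0,0,0,0,0,1,1],[0,0,0,0,0,1,1],[0,0,0,0,0,1,1],[0,0,0,0,0,1,1],[0,0,0,0,0,1,1],[0,0,0,0,0,1.7,1],[0,0,0,0,0,1.7,1],[0,0,0,0,0,1.7,1],[0,0,0,0,0,1.7,1],[0,0,0,0,0,1.7,1]])

```text
clock: 37.58
tool_pos: [0.5294, -0.0051, 0.1286]
orientation: [180.0, 0.0, 147.9]
force: [-0.5, 4.8, 7.9]
opening: 0.0278
```

carry_out(increments=[[0,0,0,0,0,5,1],[0,0,0,0,0,30,1],[0,0,0,0,0,80,1],[0,0,0,0,0,100,1],[0,0,0,0,0,100,1],[0,0,0,121,-251,100,1],[0,0,0,121,-251,100,1],[0,0,0,121,-251,100,1],[0,0,0,121,-251,100,1],[0,0,0,121,-251,100,1],[0,0,0,121,-251,60,1],[0,0,0,121,-251,10,1],[0,0,0,121,-251,-30,1],[0,0,0,121,-251,-45,1],[0,0,0,121,-251,-50,1],[0,0,0,121,-251,-50,1]])

```text
clock: 39.58
tool_pos: [0.6508, -0.2564, 0.0789]
orientation: [180.0, 0.1, 147.9]
force: [-0.3, 1.0, -3.2]
opening: 0.0271
```

Run:
```python
from h import *
o=ctrl.get_obs(); t=o["tool_pos"]; print(o["clock"],t,o["force"],o["moment"])
b=snap("side"); c1=cv2.resize(np.ascontiguousarray(b["pixels"][150:230,265:345]),(400,400),interpolation=2)
c2=cv2.resize(np.ascontiguousarray(b["pixels"][200:280,280:360]),(400,400),interpolation=2)
cv2.imwrite("pics/s.png",np.hstack([c1,c2]))
```

```text
39.575 [ 0.65082063 -0.25639743  0.07887291] [-0.34610485  1.0081154  -3.18443696] [ 0.02399171 -0.00301633  0.04307341]
```

View pics/s.png

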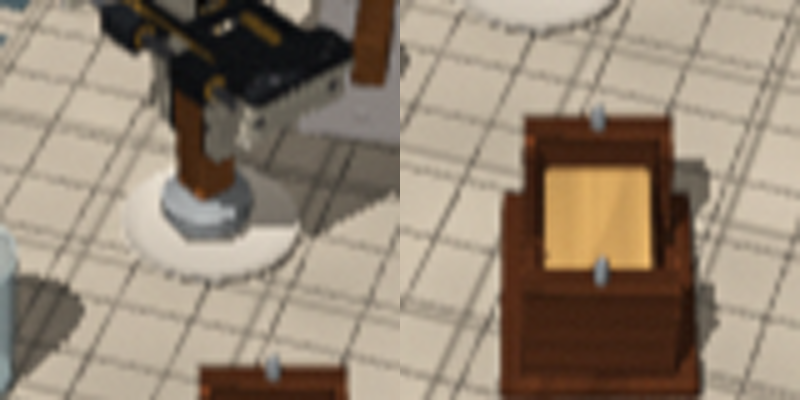

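The stack is down below the cheeks and centred. The foot, at crop (207,210), is over the middle of the saucer (212,222). Setting it down.

carry_out(increments=[[0,0,0,0,0,-5,1],[0,0,0,0,0,-9,1],[0,0,0,0,0,-11,1],[0,0,0,0,0,-12,1],[0,0,0,0,0,-12,1]])

```text
clock: 40.25
tool_pos: [0.6501, -0.2562, 0.0673]
orientation: [-180.0, 0.0, 147.9]
force: [-3.2, 0.5, 5.1]
opening: 0.0282
```

carry_out(increments=[[0,0,0,0,0,0,0],[0,0,0,0,0,0,0],[0,0,0,0,0,0,0],[0,0,0,0,0,0,0],[0,0,0,0,0,20,0],[0,0,0,0,0,80,0],[0,0,0,0,0,140,0],[0,0,0,0,0,190,0],[0,0,30,-180,270,190,0],[0,0,30,-180,270,190,0],[0,0,30,-180,270,190,0],[0,0,30,-180,270,190,0],[0,0,30,-180,270,190,0],[0,0,30,-180,270,190,0]])

```text
clock: 42.0
tool_pos: [0.4686, 0.0159, 0.2568]
orientation: [179.9, 0.1, 178.1]
force: [0.6, -0.6, 0.0]
opening: 0.0879
```

```bash
cat > m4.py <<'E'
from h import *
o=ctrl.get_obs(); print(o["clock"],o["tool_pos"],o["orientation"])
a,b=snap("top"),snap("side"); V=[];W=[]
M["hb"]=box(.024,.056,.008,.048); M["plate"]=box(.084,.144,0,.008)
for p in(a,b):
    d=ctrl.outline_of(p,"cover_mid"); 
    for q in d[:2]: print(q["confidence"],q["pixels"].sum(),np.argwhere(q["pixels"]).mean(0).round()[::-1])
    X=[.565,-.414]
    if d: V.append((p,d[0]["pixels"]))
    H,Sa,Vv=cv2.split(cv2.cvtColor(np.ascontiguousarray(p["pixels"]),cv2.COLOR_BGR2HSV))
    m=((H<22)|(H>172))&(Sa>60)&(Vv>30); W.append((p,comp(m,proj(p,[*X,.03])[0],12)))
y=np.radians([0,10,20])
for w in[[v] for v in V]+[V]: print("cover",fit(w,"cover",X,yaws=y))
for w in[[v] for v in W]+[W]: print("block",[int(q[1].sum()) for q in w],fit(w,"hb",X,yaws=y))
for d in ctrl.search_frame(b,"tamper_mid")[:1]: print("tamper",d)
E
python3 m4.py
```

```text
42.0 [0.46863153 0.01594211 0.25679958] [1.79931368e+02 8.64493262e-02 1.78058234e+02]
0.81 1703 [476. 227.]
cover (array([ 0.5913, -0.4505]), 9.4, np.float64(0.029))
cover (array([ 0.5913, -0.4505]), 9.4, np.float64(0.029))
block [227] (array([ 0.5928, -0.4526]), 14.6, np.float64(0.183))
block [110] (array([ 0.6227, -0.3422]), 87.6, np.float64(0.727))
block [227, 110] (array([ 0.5928, -0.4526]), 14.6, np.float64(0.592))
tamper {'centre': [0.3422, -0.4715, 0.0141], 'confidence': 0.7}
```

```bash
sed -i 's/\[.565,-.414\]/[.591,-.45]/; s/"hb"\]=box(.024,.056,.008/"hb"]=box(.024,.056,.008/' m4.py
cat >> m4.py <<'E'
c1=cv2.resize(np.ascontiguousarray(b["pixels"][130:230,260:380]),(480,400),interpolation=2)
c2=cv2.resize(np.ascontiguousarray(a["pixels"][190:270,420:500]),(320,320),interpolation=2)
cv2.imwrite("pics/c.png",np.hstack([c1,np.vstack([c2,np.zeros((80,320,3),np.uint8)])]))
E
python3 m4.py
```

```text
42.25 [0.4708499  0.01319243 0.25601708] [-1.79983956e+02 -1.73646262e-03  1.77818977e+02]
0.9 1719 [476. 227.]
cover (array([ 0.592 , -0.4499]), 9.4, np.float64(0.036))
cover (array([ 0.592 , -0.4499]), 9.4, np.float64(0.036))
block [227] (array([ 0.5929, -0.4525]), 14.7, np.float64(0.183))
block [17682] (array([ 0.591, -0.45 ]), 0.0, np.float64(1.0))
block [227, 17682] (array([ 0.5929, -0.4525]), 14.7, np.float64(0.591))
tamper {'centre': [0.6394, -0.2458, 0.023], 'confidence': 0.8}
```

View pics/c.png

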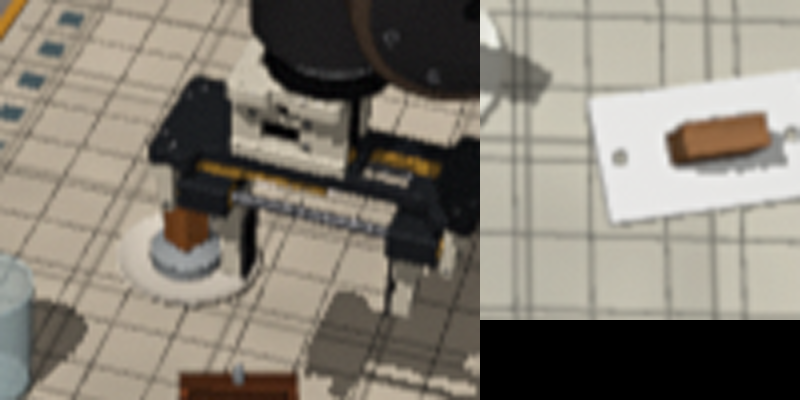

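This is the last viewable picture. It shows the tamper upright on the saucer at crop (185,240). The cover was knocked to about (0.592, −0.450), and its handle is at crop (715,138). From here I check by numbers. Going to grip the cover.

carry_out(increments=[[0,0,11.5,121,-463,0,0],[0,0,11.5,121,-463,0,0],[0,0,11.5,121,-463,0,0],[0,0,11.5,121,-463,0,0],[0,0,11.5,121,-463,0,0],[0,0,11.5,121,-463,0,0],[0,0,11.5,121,-463,0,0],[0,0,11.5,121,-463,0,0],[0,0,11.5,121,-463,0,0],[0,0,11.5,121,-463,-60,0],[0,0,11.5,121,-463,-120,0],[0,0,11.5,121,-463,-170,0],[0,0,11.5,121,-463,-170,0]])

```text
clock: 44.12
tool_pos: [0.5882, -0.4476, 0.0812]
orientation: [179.7, -0.4, -170.7]
force: [-0.4, -0.3, 0.9]
opening: 0.0878
```

Run:
```python
from h import *
o=ctrl.get_obs(); print(o["clock"],o["tool_pos"],o["orientation"])
a,b=snap("top"),snap("side")
for p in (a,b):
  for d in ctrl.outline_of(p,"cover_mid")[:3]: print(d["confidence"],d["pixels"].sum(),np.argwhere(d["pixels"]).mean(0).round()[::-1],proj(p,[.592,-.45,.01]).round())
# brown handle in side
H,Sa,Vv=cv2.split(cv2.cvtColor(np.ascontiguousarray(b["pixels"]),cv2.COLOR_BGR2HSV))
m=((H<22)|(H>172))&(Sa>90)&(Vv>40); m=m.astype(np.uint8)
n,l,st,ce=cv2.connectedComponentsWithStats(m)
u=proj(b,[.592,-.45,.03])[0]; print(u)
for i in range(1,n):
    if st[i,4]>25 and np.hypot(*(ce[i]-u))<60: print(st[i],ce[i])
M["hb"]=box(.024,.056,.008,.048)
print(place(M["hb"],(.592,-.45,.164)).shape, cv2.boundingRect(proj(b,place(M["hb"],(.592,-.45,.164))).astype(np.float32)))
w=Vv>195; w&=Sa<50
n,l,st,ce=cv2.connectedComponentsWithStats(w.astype(np.uint8))
for i in range(1,n):
    if st[i,4]>60 and np.hypot(*(ce[i]-u))<60: print("white",st[i],ce[i])
print(cv2.boundingRect(proj(b,place(box(.084,.144,0,.008),(.592,-.45,.164))).astype(np.float32)))
```

```text
44.125 [ 0.5882374  -0.44760492  0.08121897] [ 179.6855662    -0.41099325 -170.6894319 ]
0.55 236 [487. 229.] [[476. 226.]]
0.66 718 [339. 164.] [[339. 161.]]
[338.74642294 156.57208429]
[348  91  16  23 238] [356.19747899 104.1302521 ]
[349 116  14   5  41] [355.63414634 117.68292683]
[319 121  24   4  48] [329.25       122.58333333]
[335 148   9  19 131] [339.13740458 157.16793893]
[301 165  11  28 278] [306.02158273 178.14028777]
(8, 3) (334, 147, 10, 21)
white [279 141  14   8  69] [285.5942029  144.44927536]
white [321 154  38  30 494] [338.18825911 167.71659919]
white [370 178  11   8  63] [375.36507937 181.63492063]
white [382 180  13   7  61] [387.01639344 183.09836066]
white [288 182  37  22 291] [305.99656357 193.42955326]
(323, 148, 30, 30)
```

carry_out(increments=[[0,0,0,0,0,-20,0],[0,0,0,0,0,-45,0],[0,0,0,0,0,-62,0],[0,0,0,0,0,-70,0],[0,0,0,0,0,-72,0],[0,0,0,0,0,-72,0],[0,0,0,0,0,-72,0]])

```text
clock: 45.2
tool_pos: [0.5917, -0.4495, 0.0149]
orientation: [-180.0, 0.1, -170.6]
force: [0.7, -0.1, 0.5]
opening: 0.0878
```

carry_out(increments=[[0,0,0,0,0,0,1],[0,0,0,0,0,0,1],[0,0,0,0,0,0,1],[0,0,0,0,0,0,1],[0,0,0,0,0,0,1],[0,0,0,0,0,0,1],[0,0,0,0,0,0,1],[0,0,0,0,0,0,1],[0,0,0,0,0,30,1],[0,0,0,0,0,80,1],[0,0,0,0,0,150,1],[0,0,0,0,0,150,1]])

```text
clock: 46.7
tool_pos: [0.5935, -0.4507, 0.1701]
orientation: [-179.7, 0.4, -170.6]
force: [0.9, -0.3, -3.7]
opening: 0.024
```

carry_out(increments=[[0,0,8.6,-66,444,0,1],[0,0,8.6,-66,444,0,1],[0,0,8.6,-66,444,0,1],[0,0,8.6,-66,444,0,1],[0,0,8.6,-66,444,0,1],[0,0,8.6,-66,444,0,1],[0,0,8.6,-66,444,0,1],[0,0,8.6,-66,444,0,1],[0,0,8.6,-66,444,0,1],[0,0,8.6,-66,444,0,1],[0,0,8.6,-66,444,0,1]])

```text
clock: 48.08
tool_pos: [0.5252, -0.0064, 0.1637]
orientation: [-180.0, -0.0, -162.2]
force: [0.3, 0.4, -3.1]
opening: 0.0239
```

```bash
cat > m5.py <<'E'
from h import *
from scipy.ndimage import gaussian_filter
o=ctrl.get_obs(); t=o["tool_pos"]; yaw=np.radians(o["orientation"][2]+180); print(o["clock"],t,o["orientation"],o["force"])
b=snap("side"); a=snap("top"); zc=t[2]-.0149
# cover plate by white mask, side view
for p,n in((b,"side"),(a,"top")):
    H,Sa,Vv=cv2.split(cv2.cvtColor(np.ascontiguousarray(p["pixels"]),cv2.COLOR_BGR2HSV))
    d=ctrl.outline_of(p,"cover_mid")
    for q in d[:1]: print(n,"cover net",q["confidence"],q["pixels"].sum(),fit([(p,q["pixels"])],"cover",t[:2],z=zc,yaws=[yaw]))
# near end edge of the cover plate in side view: white row profile along the tool y axis
def prof(p,X0,X1,n=200):
    L=np.linspace(0,1,n)[:,None]; X=np.array(X0)*(1-L)+np.array(X1)*L; uv=proj(p,X).astype(np.float32)
    im=np.ascontiguousarray(p["pixels"]).astype(np.float32)
    return np.linalg.norm(X-np.array(X0),axis=1),cv2.remap(im,uv[:,0],uv[:,1],cv2.INTER_LINEAR)[0:,0]
c,s=np.cos(yaw),np.sin(yaw); R=np.array([[c,-s],[s,c]])
w=lambda x,y,z:[*(np.array(t[:2])+R@[x,y]),z]
for x in(-.03,0,.03):
    d,v=prof(b,w(x,.05,zc+.008),w(x,.11,zc+.008),61); print(x,[f"{int(50+i)}:{int(q[0])},{int(q[2])}" for i,q in zip(d*1000,v)][::3])
np.savez("cur.npz",b=b["pixels"],a=a["pixels"])
E
python3 m5.py
```

```text
48.075 [ 0.52516027 -0.00641768  0.16368828] [-1.79997987e+02 -4.33489859e-02 -1.62154296e+02] [ 0.34475061  0.35739291 -3.1089906 ]
side cover net 0.94 1075 (array([0.5256, 0.0014]), 18.0, np.float64(0.145))
top cover net 0.79 892 (array([ 0.5246, -0.0082]), 18.6, np.float64(0.031))
-0.03 ['50:215,227', '53:215,227', '55:215,227', '59:215,227', '62:215,227', '65:215,227', '68:212,226', '71:200,213', '74:176,190', '77:135,150', '80:77,94', '83:19,40', '86:8,34', '89:9,35', '92:9,36', '95:11,36', '98:12,38', '101:12,40', '104:12,43', '107:14,46', '110:16,48']
0 ['50:213,224', '53:201,211', '56:171,187', '58:132,160', '61:117,157', '65:174,199', '68:205,219', '71:200,213', '73:178,193', '76:142,166', '80:97,138', '83:50,111', '86:43,107', '89:43,106', '92:43,104', '95:43,103', '98:42,101', '101:42,102', '104:52,118', '107:78,150', '110:109,161']
0.03 ['50:215,227', '53:214,227', '56:214,226', '58:214,226', '61:214,226', '65:215,227', '68:212,225', '71:200,213', '73:177,191', '77:140,159', '80:87,119', '83:35,82', '86:27,75', '88:30,78', '91:31,80', '95:32,86', '98:34,94', '100:36,99', '104:36,98', '106:30,87', '109:30,85']
```

```bash
cat > m6.py <<'E'
from h import *
o=ctrl.get_obs(); t=o["tool_pos"]; yaw=np.radians(o["orientation"][2]+180); zc=t[2]-.0149
b=snap("side"); a=snap("top"); z=np.load("cur.npz")
def blob(im,uv,sign,r=6):
    u,v=np.round(uv).astype(int); g=im[v-r:v+r+1,u-r:u+r+1].astype(float)
    s=g.mean(2) if sign<0 else g[:,:,0]     # dark blob on white / bluish-grey pin on brown
    ref=np.median(s); d=np.clip(sign*(s-ref)-25,0,None)
    yy,xx=np.mgrid[-r:r+1,-r:r+1]; wgt=d*(np.hypot(xx,yy)<=r)
    return (np.array([u+(wgt*xx).sum()/wgt.sum(),v+(wgt*yy).sum()/wgt.sum()]) if wgt.sum()>0 else None),int(wgt.sum()),int(d.max())
ims={"top":(a,cv2.imread("pics/top0.png"),a["pixels"]),"side":(b,cv2.imread("pics/side0.png"),b["pixels"])}
for n,(p,im0,im1) in ims.items():
    for s in(1,-1):
        X=place([[0,s*.058,.092]],(.5255,-.006,np.radians(18)))[0]
        q,w,m=blob(im0,proj(p,X)[0],1,5)
        if q is not None: print(n,"pin",s,q.round(1),at_z(p,q,.092)[0].round(4),w,m)
        X=place([[0,s*.058,.006]],(t[0],t[1],yaw),zc)[0]
        q,w,m=blob(im1,proj(p,X)[0],-1,4)
        if q is not None: print(n,"hole",s,q.round(1),at_z(p,q,zc+.005)[0].round(4),"pred",X.round(4),w,m)
E
python3 m6.py
python3 - <<'E'
import sys; sys.path.insert(0,'.')
import cv2,numpy as np,os; os.chdir('.')
t=cv2.imread("pics/top0.png")
for (u,v) in((284,247),(330,234)):
    print(t[v-5:v+6,u-5:u+6,0])
t=np.load("cur.npz")["a"]
from h import *
E
```

```text
top pin 1 [281.1 247.6] [0.5059 0.0547 0.092 ] 383 86
top hole 1 [281.3 242.2] [0.5089 0.0485 0.1541] pred [0.5075 0.0493 0.1551] 1838 166
top pin -1 [329.2 233.3] [ 0.5448 -0.0612  0.092 ] 218 51
top hole -1 [330.1 228.5] [ 0.5445 -0.0624  0.1541] pred [ 0.5431 -0.0611  0.1551] 919 90
side pin 1 [320.2 250.3] [0.5088 0.039  0.092 ] 210 11
side hole 1 [319.7 236.6] [0.5082 0.0486 0.1541] pred [0.5075 0.0493 0.1551] 289 51
side pin -1 [318.9 219.7] [ 0.5467 -0.0716  0.092 ] 109 10
side hole -1 [315. 206.] [ 0.5542 -0.0576  0.1541] pred [ 0.5431 -0.0611  0.1551] 7 8
[[ 28  27  27  28  29  29  28  21  14  33  66]
 [ 26  27  26  26  27  28  28  27  14  20  48]
 [ 28  26  27  29  35  31  30  29  13  15  38]
 [ 38  27  24  44  67  57  37  28  18   9  33]
 [ 48  27  28  61  97  81  49  27  21  14  25]
 [ 61  25  30  61  95  80  51  29  19  14  16]
 [ 78  33  25  44  67  60  43  23  15   9  13]
 [ 92  43  23  32  39  38  32  20  16  17   9]
 [105  54  25  22  27  28  27  23  22  27  15]
 [121  68  30  24  28  27  26  27  29  28  13]
 [133  84  37  27  27  27  27  28  28  27  19]]
[[24 26 28 27 27 27 26 38 66 68 83]
 [22 29 26 28 25 27 24 26 48 64 83]
 [24 28 24 30 38 35 29 24 39 61 83]
 [20 24 30 49 72 65 42 27 27 54 82]
 [14 20 35 68 99 89 51 26 16 45 81]
 [14 19 36 66 90 76 42 17 15 42 81]
 [14 20 29 49 61 52 31 17 13 37 74]
 [19 15 25 33 37 32 23 20 18 28 62]
 [22 14 23 27 26 27 24 28 25 23 51]
 [32 12 24 30 27 30 27 29 26 26 45]
 [53 13 17 26 28 28 28 29 27 23 36]]
```

Run:
```python
from h import *
b=snap("side"); a=snap("top"); S0=cv2.imread("pics/side0.png"); T0=cv2.imread("pics/top0.png")
for q in([283.38,246.65],[329.21,233.37]): print("top pin",at_z(a,q,.093)[0].round(4))
for u,v in((320,254),(320,224)): print(S0[v-6:v+8,u-5:u+6,0])
t=ctrl.get_obs()["tool_pos"]
for p,n in((a,"top"),(b,"side")):
    for s in(1,-1):
        u,v=proj(p,place([[0,s*.058,.006]],(t[0],t[1],np.radians(17.85)),t[2]-.0149))[0].round().astype(int)
        print(n,s,u,v); print(p["pixels"][v-5:v+6,u-5:u+6,0]) if not(n=="side" and s<0) else 0
```

```text
top pin [0.5082 0.0491 0.093 ]
top pin [ 0.5444 -0.0612  0.093 ]
[[135 133 131 134 135 134 132 136 134 132 133]
 [135 131 133 133 134 134 133 136 132 133 134]
 [135 134 132 135 136 136 131 136 134 134 135]
 [137 135 135 134 126 134 118 135 135 135 136]
 [138 134 131 125 119 131  95 133 137 134 136]
 [102 101  97  88 118 125  78 100 102 101 102]
 [ 31  30  27  38 112 115  61  28  28  30  28]
 [ 17  17  14  33 111 108  55  19  15  18  18]
 [ 18  16  16  26  84  87  42  19  18  20  17]
 [ 18  21  18  21  36  45  23  17  21  23  21]
 [ 19  18  19  15  19  19  16  15  17  18  19]
 [ 16  14  15  16  16  14  13  16  13  15  15]
 [ 13  15  15  15  15  15  16  15  19  12  16]
 [ 16  15  14  19  14  17  15  16  17  16  14]]
[[150 152 138 117 137 127 130 132 130 132 134]
 [153 150 129 138 150 149 148 149 140 129 130]
 [153 143 128 147 147 140 148 151 150 148 148]
 [149 121 136 136 141 124 146 149 149 151 147]
 [122  86 119 117 131 113 119 124 124 122 123]
 [ 59  40  64 102 120  94  59  63  64  64  63]
 [ 21  15  26  82 112  88  28  19  18  20  20]
 [ 18  15  21  64  93  74  25  14  19  18  17]

[... 1196 characters left out ...]
 150 149]
 [101 143 150 150 150 146 146 149 149 150 149]
 [ 86 139 150 151 149 150 149 150 150 149 149]
 [ 66 124 148 150 150 149 148 148 148 148 149]]
side 1 320 237
[[215 215 214 215 215 215 215 214 216 214 215]
 [215 215 216 216 216 215 216 216 215 216 215]
 [215 216 216 210 203 213 219 218 216 215 216]
 [216 215 215 188 174 196 204 207 216 215 215]
 [215 215 213 163 131 150 165 181 213 216 215]
 [214 215 214 186 142 126 142 187 215 215 216]
 [216 214 216 214 194 179 180 212 216 216 214]
 [211 211 212 214 212 211 210 213 212 213 212]
 [194 196 195 196 195 194 197 195 195 194 196]
 [177 176 178 177 177 178 175 177 175 177 177]
 [135 136 137 138 139 137 137 136 137 136 136]]
side -1 319 206
```

Top-camera midpoints are pins (0.5263, −0.0061) at yaw 18.2°, and holes (0.5267, −0.0070) at yaw 17.8°. The side view agrees. The correction is about +1 mm in y and +0.3° in yaw.

carry_out(increments=[[0,0,0.3,-0.3,1,-15,1],[0,0,0.3,-0.3,1,-30,1],[0,0,0.3,-0.3,1,-38,1],[0,0,0.3,-0.3,1,-44,1],[0,0,0.3,-0.3,1,-46,1],[0,0,0.3,-0.3,1,-46,1],[0,0,0.3,-0.3,1,-46,1]])

```text
clock: 49.35
tool_pos: [0.5252, -0.0042, 0.1184]
orientation: [-180.0, 0.0, -161.7]
force: [0.2, -0.3, -3.3]
opening: 0.0238
```

```bash
python3 m6.py | grep -v pin
```

```text
top hole 1 [282.3 245.5] [0.5086 0.0503 0.1085] pred [0.507  0.0509 0.1095] 1682 160
top hole -1 [329.  231.8] [ 0.5452 -0.0604  0.1085] pred [ 0.5434 -0.0593  0.1095] 646 72
side hole 1 [319.5 249.1] [0.5077 0.05   0.1085] pred [0.507  0.0509 0.1095] 359 58
side hole -1 [318.  220.3] [ 0.5434 -0.0521  0.1085] pred [ 0.5434 -0.0593  0.1095] 111 30
```

carry_out(increments=[[0,0,0,-0.5,-1,0,1],[0,0,0,-0.5,-1,-2,1],[0,0,0,-0.5,-1,-4,1],[0,0,0,-0.5,-1,-6,1],[0,0,0,-0.5,-1,-7,1],[0,0,0,-0.5,-1,-7,1]])

```text
clock: 50.2
tool_pos: [0.5244, -0.0052, 0.1109]
orientation: [-180.0, -0.0, -161.7]
force: [0.4, 0.3, -3.2]
opening: 0.0239
```

No contact 4 mm below the pin tips, so the pins have entered the holes. Continuing down.

carry_out(increments=[[0,0,0,0,0,-1.5,1],[0,0,0,0,0,-3,1],[0,0,0,0,0,-4.5,1],[0,0,0,0,0,-4.5,1]])

```text
clock: 50.7
tool_pos: [0.5243, -0.0053, 0.1064]
orientation: [180.0, -0.0, -161.7]
force: [1.2, 0.6, -2.8]
opening: 0.0236
```

carry_out(increments=[[0,0,0,0,0,-1.5,1],[0,0,0,0,0,-3,1],[0,0,0,0,0,-4.5,1],[0,0,0,0,0,-6,1],[0,0,0,0,0,-6.5,1],[0,0,0,0,0,-6.5,1]])

```text
clock: 51.45
tool_pos: [0.5244, -0.0053, 0.1]
orientation: [-180.0, -0.0, -161.7]
force: [1.1, 0.0, -4.0]
opening: 0.0237
```

Almost flush. One more millimetre, then check the force.

carry_out(increments=[[0,0,0,0,0,-1,1],[0,0,0,0,0,-1.5,1],[0,0,0,0,0,-1.5,1],[0,0,0,0,0,-1.5,1]])

```text
clock: 51.95
tool_pos: [0.5245, -0.0052, 0.0986]
orientation: [-180.0, 0.0, -161.7]
force: [-0.1, -0.0, -3.7]
opening: 0.0236
```

carry_out(increments=[[0,0,0,0,0,-0.7,1],[0,0,0,0,0,-1.2,1],[0,0,0,0,0,-1.2,1],[0,0,0,0,0,-1.2,1]])

```text
clock: 52.45
tool_pos: [0.5246, -0.0052, 0.098]
orientation: [-180.0, 0.0, -161.7]
force: [-3.3, -0.3, 5.3]
opening: 0.024
```

Contact at 8 N, so the cover is seated. Releasing and retreating.

carry_out(increments=[[0,0,0,0,0,0,0],[0,0,0,0,0,0,0],[0,0,0,0,0,0,0],[0,0,0,0,0,0,0],[0,0,0,0,0,0,0],[0,0,0,0,0,15,0],[0,0,0,0,0,60,0],[0,0,0,0,0,120,0],[0,0,0,0,0,180,0],[0,0,0,-90,250,200,0],[0,0,0,-90,250,200,0],[0,0,0,-90,250,200,0],[0,0,0,-90,250,200,0],[0,0,0,-90,250,200,0],[0,0,0,-90,250,200,0],[0,0,0,-90,250,200,0]])

```text
clock: 54.45
tool_pos: [0.4346, 0.2439, 0.2976]
orientation: [-180.0, 0.0, -161.8]
force: [0.6, -0.4, 0.5]
opening: 0.0878
```

Run:
```python
from h import *
o=ctrl.get_obs(); print(o["clock"],o["tool_pos"],o["opening"],o["force"])
a,b=snap("top"),snap("side"); M["hb"]=box(.024,.056,.008,.048)
for p,n in((a,"top"),(b,"side")):
    for l,k,X,z,y in(("cover_mid","cover",(.526,-.006),.084,.31),("tamper_mid","tamper",(.646,-.257),.005,1.0),("saucer_in","saucer",(.646,-.257),0,0)):
        for q in ctrl.outline_of(p,l)[:2]:
            print(n,l,round(q["confidence"],2),q["pixels"].sum(),np.argwhere(q["pixels"]).mean(0).round()[::-1],fit([(p,q["pixels"])],k,X,z=z,yaws=[y]))
    H,Sa,Vv=cv2.split(cv2.cvtColor(np.ascontiguousarray(p["pixels"]),cv2.COLOR_BGR2HSV))
    w=(Vv>120)&(Sa<45); 
    for s in(1,-1):
        u,v=proj(p,place([[0,s*.058,.096]],(.526,-.006,np.radians(18))))[0].round().astype(int); print(s,p["pixels"][v-3:v+4,u-3:u+4,0].tolist())
    for nme,X in(("tumbler1",(.752,.303)),("stand",(.35,-.46))):
        print(nme,[(np.round(d["centre"],3).tolist(),round(d["confidence"],2)) for d in ctrl.search_frame(p,nme)[:3]])
```

```text
54.45 [0.43462468 0.24388259 0.29764444] 0.08776069515743122 [ 0.62433531 -0.41946529  0.474951  ]
top cover_mid 0.89 1994 [307. 241.] (array([ 0.5249, -0.0064]), 18.4, np.float64(0.032))
top tamper_mid 0.95 494 [406. 201.] (array([ 0.6465, -0.2605]), 67.5, np.float64(0.05))
top saucer_in 0.72 919 [402. 206.] (array([ 0.6455, -0.2575]), 4.0, np.float64(0.043))
1 [[209, 207, 203, 197, 192, 201, 208], [210, 199, 176, 160, 147, 169, 198], [208, 181, 131, 114, 94, 110, 165], [207, 171, 106, 86, 68, 67, 130], [210, 183, 113, 70, 70, 95, 146], [211, 199, 151, 99, 120, 152, 170], [192, 186, 167, 134, 154, 168, 148]]
-1 [[207, 207, 205, 202, 204, 208, 210], [208, 203, 185, 175, 179, 197, 209], [206, 182, 141, 122, 126, 163, 200], [201, 153, 100, 96, 87, 116, 189], [199, 151, 92, 81, 68, 104, 188], [183, 169, 119, 87, 95, 141, 194], [143, 166, 162, 149, 159, 187, 206]]
tumbler1 [([0.756, 0.303, 0.064], 0.85), ([0.755, -0.085, 0.055], 0.71)]
stand [([0.35, -0.458, 0.124], 0.87)]
side cover_mid 0.56 392 [320. 250.] (array([ 0.5249, -0.009 ]), 18.3, np.float64(0.54))
side tamper_mid 0.52 63 [301. 183.] (array([ 0.6708, -0.2591]), 15.9, np.float64(0.773))
side saucer_in 0.5 173 [295. 194.] (array([ 0.644 , -0.2548]), 145.4, np.float64(0.674))
1 [[229, 229, 228, 230, 229, 229, 229], [227, 227, 228, 228, 222, 227, 231], [228, 228, 228, 206, 193, 201, 229], [228, 229, 208, 159, 149, 139, 225], [228, 227, 166, 132, 130, 107, 203], [229, 227, 155, 129, 125, 99, 174], [228, 229, 199, 185, 170, 172, 204]]
-1 [[96, 62, 80, 82, 83, 81, 88], [99, 63, 65, 63, 63, 60, 69], [107, 95, 98, 97, 98, 97, 98], [93, 97, 99, 99, 99, 98, 100], [69, 71, 71, 71, 69, 70, 74], [17, 15, 15, 17, 17, 15, 19], [0, 2, 2, 3, 0, 0, 5]]
tumbler1 [([0.749, 0.304, 0.069], 0.73), ([0.737, -0.067, 0.069], 0.59)]
stand [([0.349, -0.472, 0.264], 0.39)]
```

```bash
python3 -c "
from plant import ctrl
print(ctrl.close_job())"
```

```text
the job is handed in; nothing more can be done
None
```

I handed the job in at about 55 s on the robot clock, with every step done; no verdict was reported.

**What I did**
- **Coasters:** three were present. I stacked all three in the dark wooden caddy.
- **Pressing:** I pushed the stack with the tamper until the plate stopped. The foot's underside was then about 66.5 mm above the table, where 67 mm was expected. The force peaked near 30 N, and I then held it at about 24 N and about 11 N.
- **Tamper and cover:** I stood the tamper in the saucer. The cover had been knocked about 45 mm, so I found it again and lowered it over both pins until it touched at about 8 N.

**Last checks**
- **Cover:** the top camera put it at (0.525, −0.006) and 18.4°, within about 2 mm of the caddy's pins. It seated at the expected flush height to within 1 mm, and a pin showed in each hole.
- **Tamper:** it stood upright about 3 mm from the saucer's centre.
- **Bystanders:** the tumblers and the stand were where they started, within the accuracy of the detection.

**Checks that failed or were missing**
- The last side-camera fits of the cover, tamper and saucer were unusable because the arm blocked the view, so the final check rests on the top camera.
- I could not measure the plate's tilt directly. I judged it level because the foot was centred and the holding force was low.
- An error in my image masks shifted the early measurements by one pixel. I found and fixed it after the coasters were stacked, and they lay within tolerance.

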